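Stack a belt pulley, its new bearing and the right driver disc on the bench block

TASK

I want to drive a new bearing into the belt pulley: build the stack for it on the round steel bench block, one piece at a time from the bottom up and in this order. Stand the support ring over the hole in the middle of the block, lay the pulley centred on the ring, seat the bearing flat in the recess on top of the pulley, and finish with the one driver disc that is as wide as the bearing, centred flat on it. Lower each piece into place rather than dropping it, and leave the other two discs, the socket and the grease tin where they lie.

Things in the scene. Friction and masses are not known exactly. Their poses are not given: they have to be found in the camera images.
- block: Bench block: a low round anvil of dark steel, 120 mm in diameter and 30 mm high, with a black 32 mm hole in the middle of its flat top and a circle of small holes near its rim. Fixed to the bench, either to the left or to the right of the loose parts. Origin: centre of its underside, on the bench; z up; the top is at z = 30 mm.
- ring_center (a point): Support ring: a plain dark steel tube standing on end, outside 60 mm, bore 50 mm, 36 mm high, about 0.24 kg. Loose, open at both ends, both ends alike. Point: its centre, 18 mm above its lower end; z along its axis (up).
- pulley_center (a point): Belt pulley: a plain grey cast wheel lying flat, 68 mm outside diameter at its two rims, 26 mm high, a V groove round its side (the rims are 5 mm high at the bottom and at the top), about 0.3 kg. Its upper face has the mouth of the bearing bore: a round recess 51 mm in diameter and 3 mm deep, with a ledge below it on which the bearing comes to rest. Loose, recess up. Point: its centre, 13 mm above its underside; z along its axis (up).
- bearing_center (a point): Ball bearing lying flat: bright steel outer and inner rings with a black seal between, outside diameter 47 mm, 14 mm high, open 20 mm bore, about 0.11 kg. Seated in the pulley it goes 3 mm deep and 11 mm of it stand out. Loose. Point: its centre, 7 mm above its underside; z along its axis (up).
- disc_mid_center (a point): Driver disc that fits the bearing: flat aluminium disc, 46 mm in diameter, 16 mm thick (the side is straight for the lower 12.5 mm, then bevelled inwards by 3.5 mm), small black 11 mm hole in the middle, about 0.075 kg. Loose, bevel up, flat side down. Point: its centre, 8 mm above its underside; z up.
- disc_small_center (a point): Driver disc, too small: the same shape and thickness (16 mm) but 35 mm in diameter. Loose; leave it. Point: its centre, 8 mm above its underside.
- disc_large_center (a point): Driver disc, too large: the same shape and thickness (16 mm) but 59 mm in diameter. Loose; leave it. Point: its centre, 8 mm above its underside.
- socket_center (a point): Wrench socket standing on end among the parts: dark steel, 38 mm in diameter, 50 mm high. Loose; leave it. Point: its centre, 25 mm above the bench.
- tin_center (a point): Grease tin among the parts: low white plastic pot with a lid, 60 mm in diameter, 26 mm high. Loose; leave it. Point: its centre, 13 mm above the bench.
There are look-alikes about, which are no part of the job. What is shaped like the part that bears pulley_center but orange or purple is not meant.

How it is judged:
By the outcome, as a careful person would: the job done as asked, in the order asked, and still so for the second after the job is handed in, with the robot touching nothing.
It also fails if it takes over 106 s, if anything falls off the work surface, if the arm or the gripper's body presses on something with over 40 N, if the wrist force passes 120 N, or if a joint passes its speed limit or range.

ROBOT

A 6-joint arm with a two-finger parallel gripper is mounted at the origin on the work surface. World frame = base frame: x ahead of the robot, y to its left, z up, the work surface at z = 0. Lengths are in m, angles in rad, forces in N, time in s.
With the tool pointing down it reaches from about 0.35 to 0.975 m from the base axis. Payload 4.9 kg.
Tool frame: the origin (TCP) lies where the fingers leave the gripper's body, on its centre line; the fingertips stand 73 mm ahead of it and the grasp point (between the pads) lies 54 mm ahead of it; z points along the fingers, y is the direction in which the jaws open and shut (so a half turn about z gives the same grasp; the last joint's range is limited). The gripper opens to 85 mm and grips with 20 to 120 N. Pads are 22 mm wide; open, the fingers measure 114 mm over their backs; the gripper's body (76 mm by 85 mm) begins 54 mm behind the grasp point. The pads swing forward as they close: fully open they stand 13 mm farther back than shut.
Start: joints at [1.159, 0.053, 1.613, -0, 1.476, -0.119], TCP at [0.18, 0.598, 0.304] pointing down, gripper open.
Joint ranges: [-3.01, 3.01], [-1.01, 2.22], [0.06, 2.58], [-1.02, 4.17], [0.09, 2.62], [-3.14, 3.14]. Speed limits (rad/s): [2.57, 2.57, 3.14, 3.14, 3.14, 3.14].

INTERFACE

Orientations are given as a 3x3 rotation matrix whose columns are the frame's x, y, z axes.
In Python, from plant import env gives the robot as it stands. The module is installed in compiled form; this text tells all that it offers.
- The arm moves only by the tool jog_arm, never from a script. Its argument "increments" is a list of rows, each a list of 2 entries, a list of its own where there are three numbers: the shift along the tool's x, y, z in cm, then the turn, a rotation vector about the tool's x, y, z in rad. In form: [[[dx, dy, dz], [ax, ay, az]], ...]. A call has 1 to 20 rows; each row shifts and turns the commanded pose from where the row before left it, along the tool's axes as they then stand; what a row does not reach is not made up. A row lasts 1/10 s, in which the tool goes at most 50 mm and 8.59 degrees, less where a joint would pass 70% of its speed; a pose out of reach is approached as far as the arm can. A call is refused whole if a number of a shift passes 5 or a number of a turn 0.15, either way. A call with a gripper value outside its range is refused whole. "gripper" is the closure in counts, from 0 (fully open) to 255 (shut), set as the call begins (left out, the last holds). The fingers move at their own pace and stop on an object; "force" is the grip in N (left out, the last holds). Time passes only in rows, so rows that do not move let the fingers close. It gives the time, the measured TCP pose, the force and the opening at its end, in the units of the state.
- env.sense(): the state, without advancing time (a new reading comes with each control period).
- env.capture(name): name is "scene" or "top" or "wrist"; returns the picture (384x512x3 uint8, red, green, blue); there is no depth.
- env.camera_params(name): a dict with "fx", "fy", "cx", "cy" (pixels), "xyz" and "orientation" of the camera in the world; the wrist camera has in their place "mount" (4x4, takes a point from camera to tool coordinates, whose origin is the TCP and whose axes are the flange's). Camera axes: x right, y down, z forward; pixel columns grow to the right and rows downward; lengths in m; the calibration is good to about 2 mm. A picture is of the moment at which its call begins: read the wrist's pose just before it. camera_params takes no time and is no camera call.
- env.job_done(): hands the job in, once; it reports no verdict.
The state is a dict: "time": time; "q": joint angles; "qd": joint speeds; "tau": joint torques, N m; "position": TCP position; "eef_rot": TCP orientation; "ft_force": force on the tool from outside, world axes, zero at the start; "torque": the same for the moment, N m; "gripper_width": finger opening in m.
Only numpy, scipy, OpenCV 4.12 (cv2) and the standard library are available. Lean on these libraries where they do the work, as an engineer would, in place of code of your own. Each camera call takes 0.05 s, during which the arm holds its last target.

## Working session

There is one attempt and no reset: what is moved stays moved. The work goes in short steps, Python scripts to look and compute and a tool call to move; the robot and the scene stay as the last step left them, time stands still between calls to the robot, and variables do not carry over. Pictures are saved under pics/ and viewed, and the job is handed in when it is done.

Besides the shell and the picture viewer there is one more tool, called after "Request:" as name(argument=value, ...), one argument or row to a line, values as JSON. jog_arm: Moves the arm, as the interface text tells. Its arguments: {"type":"object","properties":{"increments":{"type":"array"},"gripper":{"type":"number"},"force":{"type":"number"}},"required":["increments"]}

```bash
mkdir -p pics; cat > h.py <<'E'
import numpy as np,cv2
from plant import env
def snap(name,fn):
    s=env.sense(); im=env.capture(name); cv2.imwrite('pics/'+fn,cv2.cvtColor(im,cv2.COLOR_RGB2BGR)); return s,im
def cam(name,s=None):
    p=env.camera_params(name)
    K=np.array([[p['fx'],0,p['cx']],[0,p['fy'],p['cy']],[0,0,1]])
    if name=='wrist':
        M=np.array(p['mount']);T=np.eye(4);T[:3,:3]=np.array(s['eef_rot']).reshape(3,3);T[:3,3]=s['position']
        W=T@M;return K,W[:3,:3],W[:3,3]
    return K,np.array(p['orientation']).reshape(3,3),np.array(p['xyz'])
def ray(c,uv,z):
    K,R,t=c; uv=np.atleast_2d(np.array(uv,float)); d=np.c_[uv,np.ones(len(uv))]@np.linalg.inv(K).T@R.T
    return t+d*((z-t[2])/d[:,2])[:,None]
def proj(c,X):
    K,R,t=c;x=(np.atleast_2d(X)-t)@R@K.T;return x[:,:2]/x[:,2:]
E
python3 - <<'E'
from h import *
s,_=snap('scene','s0.png');snap('top','t0.png');s,_=snap('wrist','w0.png')
print({k:np.round(v,3).tolist() for k,v in s.items()})
for n in ('scene','top','wrist'):print(n,env.camera_params(n))
E
```

```text
{'time': 0.1, 'q': [1.159, 0.053, 1.614, 0.0, 1.476, -0.119], 'qd': [0.0, -0.002, -0.002, -0.001, 0.0, 0.001], 'tau': [0.0, -39.49, -37.136, -0.0, 0.004, 0.0], 'position': [0.18, 0.598, 0.303], 'eef_rot': [[-0.957, 0.289, -0.001], [0.289, 0.957, -0.002], [0.0, -0.002, -1.0]], 'ft_force': [0.07, -0.16, -0.349], 'torque': [-0.029, -0.0, -0.012], 'gripper_width': 0.085}
scene {'fx': 352.957582834924, 'fy': 352.957582834924, 'cx': 253.73957789407663, 'cy': 189.74389934985044, 'xyz': array([1.04290113, 0.45787954, 0.65422147]), 'orientation': array([[-0.7222709 ,  0.46979801, -0.50755747],
       [ 0.69158992,  0.49623974, -0.52483284],
       [ 0.00530476, -0.73009311, -0.68332709]])}
top {'fx': 498.7293065561221, 'fy': 498.7293065561221, 'cx': 258.7933402667022, 'cy': 192.57515667717772, 'xyz': array([ 0.37453137, -0.01161208,  1.064264  ]), 'orientation': array([[ 0.05732291, -0.97273236,  0.22473505],
       [-0.99835417, -0.05545902,  0.01460289],
       [-0.00174112, -0.22520225, -0.97431048]])}
wrist {'fx': 293.3346553419153, 'fy': 293.3346553419153, 'cx': 253.01630710710526, 'cy': 191.87149586024805, 'mount': array([[-4.41432865e-04, -9.56138064e-01, -2.92916043e-01,
         7.42099094e-02],
       [ 9.99999755e-01, -5.81202925e-04,  3.90137332e-04,
        -5.57638537e-04],
       [-5.43268814e-04, -2.92915799e-01,  9.56138086e-01,
        -6.95953487e-02],
       [ 0.00000000e+00,  0.00000000e+00,  0.00000000e+00,
         1.00000000e+00]])}
```

View pics/s0.png

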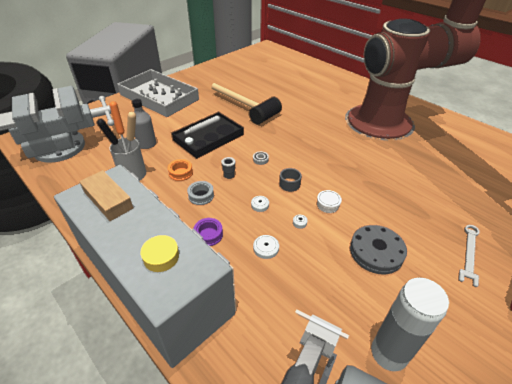

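View pics/t0.png

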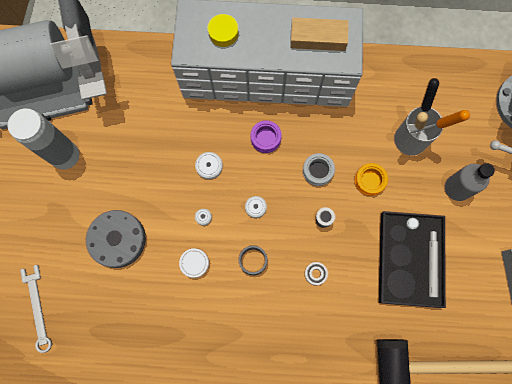

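View pics/w0.png

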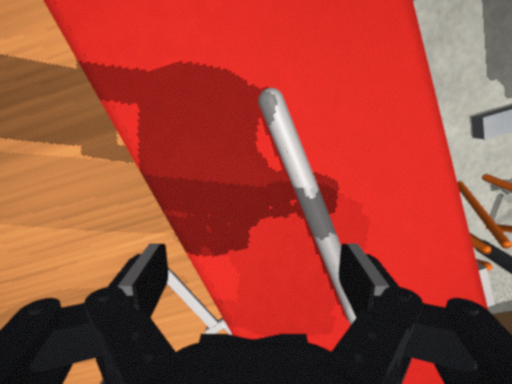

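The top view shows the block at (116,239), ring (253,260), grey pulley (319,170), bearing (316,273), mid disc (256,207), small disc (203,217), large disc (208,165), tin (194,263) and socket (325,217). A tall can stands beside the block, with its foot near (65,160). The orange and purple rings are look-alikes.

```bash
python3 - <<'E'
from h import *
t=cv2.imread('pics/t0.png');s=cv2.imread('pics/s0.png')
ct=cam('top');cs=cam('scene')
P={'block':((116,238),.03),'ring':((253,260),.036),'pulley':((319,170),.026),'bearing':((316,273),.014),'mid':((256,207),.016),'small':((203,217),.016),'large':((208,165),.016),'tin':((194,263),.026),'socket':((325,215),.05),'canTop':((25,125),.15),'canfoot':((68,160),0),'cabfront':((180,100),0),'cab2':((355,104),0)}
for k,(uv,z) in P.items():
    X=ray(ct,uv,z)[0];print(k,X.round(4),'scene',proj(cs,X)[0].round(1),'r',np.hypot(X[0],X[1]).round(3))
c=cv2.resize(t[120:300,70:390],None,fx=2.5,fy=2.5,interpolation=cv2.INTER_CUBIC);cv2.imwrite('pics/tc.png',c)
c=cv2.resize(s[145:285,155:425],None,fx=2.9,fy=2.9,interpolation=cv2.INTER_CUBIC);cv2.imwrite('pics/sc.png',c)
E
```

```text
block [0.4991 0.2956 0.03  ] scene [378.  243.4] r 0.58
ring [0.4693 0.0075 0.036 ] scene [290.7 174.3] r 0.469
pulley [ 0.6714 -0.1229  0.026 ] scene [201.5 188.2] r 0.683
bearing [ 0.4519 -0.1247  0.014 ] scene [260.7 156.1] r 0.469
mid [0.5843 0.0083 0.016 ] scene [260.3 200.4] r 0.584
small [0.5562 0.1199 0.016 ] scene [300.7 218.3] r 0.569
large [0.6718 0.1185 0.016 ] scene [266.9 243.9] r 0.682
tin [0.457  0.1293 0.026 ] scene [329.3 197.7] r 0.475
socket [ 0.5688 -0.1357  0.05  ] scene [227.7 161.9] r 0.585
canTop [0.6942 0.4636 0.15  ] scene [426.1 330.7] r 0.835
canfoot [0.6701 0.4325 0.    ] scene [388.6 347.3] r 0.798
cabfront [0.8269 0.1969 0.    ] scene [239.5 315.2] r 0.85
cab2 [ 0.8397 -0.2031  0.    ] scene [130.3 211.1] r 0.864
```

View pics/tc.png

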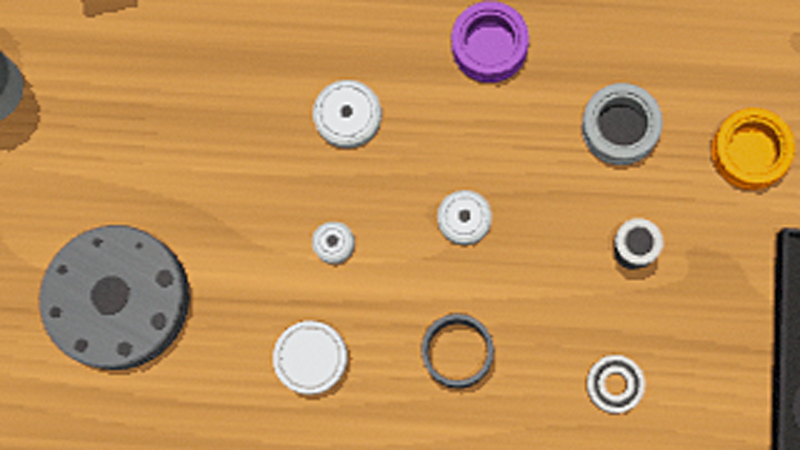

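View pics/sc.png

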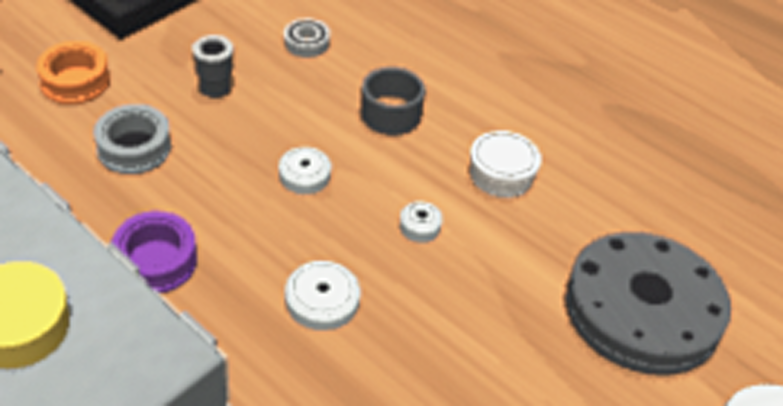

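Ray heights agree between views: the top-view centres cast at the stated heights project within about 2 px of the same parts in the scene picture. Next, the wrist view of the block.

```bash
cat >> h.py <<'E'
from scipy.spatial.transform import Rotation as Ro
RG=np.array([[-1,0,0],[0,1,0],[0,0,-1.]])
def plan(x,y,z,R=RG):
    s=env.sense();R0=np.array(s['eef_rot']).reshape(3,3)
    rv=Ro.from_matrix(R0.T@R).as_rotvec()
    d=np.array([x,y,z])-s['position']
    print('t',round(s['time'],2),'pos',np.round(s['position'],4),'w',round(float(s['gripper_width']),4),'F',np.round(s['ft_force'],1),'| turn first',rv.round(4),'then shift cm (new axes)',(R.T@d*100).round(2))
E
python3 -c "
from h import *
plan(.499,.2956,.23)"
```

```text
t 0.15 pos [0.1802 0.5981 0.3029] w 0.0854 F [-0.2  0.2  0.2] | turn first [-0.0015 -0.0004 -0.2928] then shift cm (new axes) [-31.88 -30.25   7.29]
```

Request:
jog_arm(
  increments=[
    [[0,0,0],[0,0,-0.098]],
    [[0,0,0],[0,0,-0.098]],
    [[0,0,0],[0,0,-0.097]],
    [[-2.5,-2.3,0.5],[0,0,0]],
    [[-2.5,-2.3,0.5],[0,0,0]],
    [[-2.5,-2.3,0.5],[0,0,0]],
    [[-2.5,-2.3,0.5],[0,0,0]],
    [[-2.5,-2.3,0.6],[0,0,0]],
    [[-2.5,-2.3,0.6],[0,0,0]],
    [[-2.5,-2.3,0.6],[0,0,0]],
    [[-2.5,-2.3,0.6],[0,0,0]],
    [[-2.5,-2.4,0.6],[0,0,0]],
    [[-2.5,-2.4,0.6],[0,0,0]],
    [[-2.5,-2.4,0.6],[0,0,0]],
    [[-2.5,-2.4,0.6],[0,0,0]],
    [[-1.9,-2.2,0.6],[0,0,0]],
    [[0,0,0],[0,0,0]],
    [[0,0,0],[0,0,0]],
    [[0,0,0],[0,0,0]],
  ],
)

```text
time: 2.05
position: [0.499, 0.297, 0.2299]
eef_rot: [[-1.0, -0.001, -0.0], [-0.001, 1.0, 0.0], [0.0, 0.0, -1.0]]
ft_force: [0.7, -0.1, -0.3]
gripper_width: 0.0851
```

```bash
python3 -c "
from h import *
plan(.499,.2956,.23)
s,im=snap('wrist','w1.png')
print(proj(cam('wrist',s),[.499,.2956,.03]))
"
```

```text
t 2.05 pos [0.499  0.297  0.2299] w 0.0851 F [ 0.7 -0.1 -0.3] | turn first [ 0.0002 -0.0003  0.0009] then shift cm (new axes) [-0.   -0.14 -0.01]
[[252.12573959 183.7346676 ]]
```

View pics/w1.png

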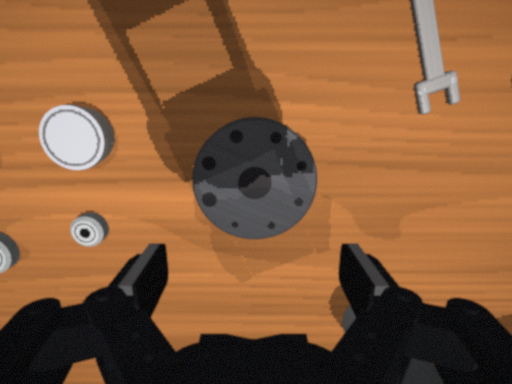

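The wrist picture shows the block at about (254,178) with its hole at (254,183). Next I fit ellipses to both.

```bash
cat >> h.py <<'E'
def blobs(mask,amin=60):
    cs,_=cv2.findContours(mask.astype(np.uint8),cv2.RETR_LIST,cv2.CHAIN_APPROX_NONE)
    return [(cv2.contourArea(c),cv2.fitEllipse(cv2.convexHull(c))) for c in cs if cv2.contourArea(c)>amin and len(cv2.convexHull(c))>5]
def circ(c,cont,z):
    "world circle through contour pixels cast on plane z"
    p=cont.reshape(-1,2).astype(float);W=ray(c,p,z)
    (xy,r)=cv2.minEnclosingCircle(W[:,:2].astype(np.float32)*1000)
    A=np.c_[2*W[:,:2],np.ones(len(W))];q=np.linalg.lstsq(A,(W[:,:2]**2).sum(1),rcond=None)[0]
    return q[:2],np.sqrt(q[2]+q[0]**2+q[1]**2)
E
python3 - <<'E'
from h import *
im=cv2.imread('pics/w1.png');s=env.sense();c=cam('wrist',s)
hsv=cv2.cvtColor(im,cv2.COLOR_BGR2HSV)
g=im.max(2)
print(g[175:192,225:285:3]); print(hsv[183,185:325:6,1])
for T in (32,38,44):
  m=np.zeros(g.shape,np.uint8);m[165:203,232:276]=(g<T)[165:203,232:276]
  cs,_=cv2.findContours(m,cv2.RETR_EXTERNAL,cv2.CHAIN_APPROX_NONE)
  k=max(cs,key=cv2.contourArea);print(T,circ(c,cv2.convexHull(k),.03),cv2.contourArea(k))
# top rim block
m=(hsv[...,1]<70).astype(np.uint8)*255
q=np.zeros_like(m);q[110:240,185:325]=m[110:240,185:325]
cs,_=cv2.findContours(q,cv2.RETR_EXTERNAL,cv2.CHAIN_APPROX_NONE)
k=max(cs,key=cv2.contourArea);print(circ(c,cv2.convexHull(k),.03),cv2.boundingRect(k))
# same in top view
t=cv2.imread('pics/t0.png');ct=cam('top');g=t.max(2)
for T in (60,75):
  m=np.zeros(g.shape,np.uint8);m[226:250,102:128]=(g<T)[226:250,102:128]
  cs,_=cv2.findContours(m,cv2.RETR_EXTERNAL,cv2.CHAIN_APPROX_NONE)
  k=max(cs,key=cv2.contourArea);print('top',T,circ(ct,k,.03),cv2.contourArea(k))
print(t[238,100:130].max(1))
E
```

```text
[[ 58  56  59  59  59  34  24  22  25  28  24  29  54  52  24  59  91  91
   91  94]
 [ 61  59  58  59  56  32  18  24  29  27  25  37  62  60  35  61 107 103
  101 103]
 [ 58  56  59  61  58  22  26  21  20  20  28  51  66  65  54  71 107 107
  108 106]
 [ 57  59  56  60  57  26  28  28  28  24  32  60  65  64  63  74 105 107
  105 105]
 [ 56  60  56  58  53  25  22  28  25  24  41  64  64  65  65  73 104 108
  109 106]
 [ 52  58  57  58  53  23  24  22  24  24  49  66  66  66  65  72 102 105
  105 106]
 [ 58  58  57  58  53  27  26  25  23  29  59  64  61  64  63  67 106 105
  104 106]
 [ 60  57  58  56  52  21  25  22  29  37  64  60  63  67  62  70 102 103
  104 104]
 [ 56  57  58  54  51  28  25  27  38  51  62  64  62  62  65  71 104 104
  102 101]
 [ 58  54  56  55  52  26  24  22  50  59  64  61  62  64  62  70 104 101
  101 103]
 [ 58  57  57  56  52  24  24  26  56  62  62  63  62  63  64  69 101 102
  101 101]
 [ 55  56  54  59  56  30  32  39  61  63  62  61  61  62  63  70 102 103
   99 101]
 [ 64  65  63  63  64  37  45  49  60  61  60  58  60  60  59  70  97  98
  102 
[... 343 characters left out ...]
]]
[167 161  16   8  15   9   9  17  13  32  61  20  16  12  20  10   5  10
   8   8  11   8 138 162]
32 (array([0.49623922, 0.2976872 ]), np.float64(0.013606313548636386)) 255.0
38 (array([0.49631109, 0.29738043]), np.float64(0.014069666968117542)) 294.5
44 (array([0.49627372, 0.29766172]), np.float64(0.014509963716992135)) 324.5
(array([0.49719662, 0.29791317]), np.float64(0.05870420831243218)) (193, 118, 124, 121)
top 60 (array([0.14049272, 0.08134265]), np.float64(0.4100722944281052)) 0.0
top 75 (array([0.49842995, 0.29990194]), np.float64(0.012770783801279231)) 22.0
[125 127 129 125 123 130  89  74  74  77  79  75  74  77  78  78  77  78
  77  77  75 100 121 126 126 124 125 125 124 124]
```

```bash
python3 - <<'E'
from h import *
im=cv2.imread('pics/w1.png')
a=cv2.resize(np.clip(im[110:245,185:325].astype(int)*2,0,255).astype(np.uint8),None,fx=5,fy=4.4)
cv2.imwrite('pics/w1z.png',cv2.resize(np.clip(im[110:245,185:325].astype(int)*2,0,255).astype(np.uint8),None,fx=4.4,fy=4.4,interpolation=cv2.INTER_NEAREST))
E
```

```text
(no output)
```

View pics/w1z.png

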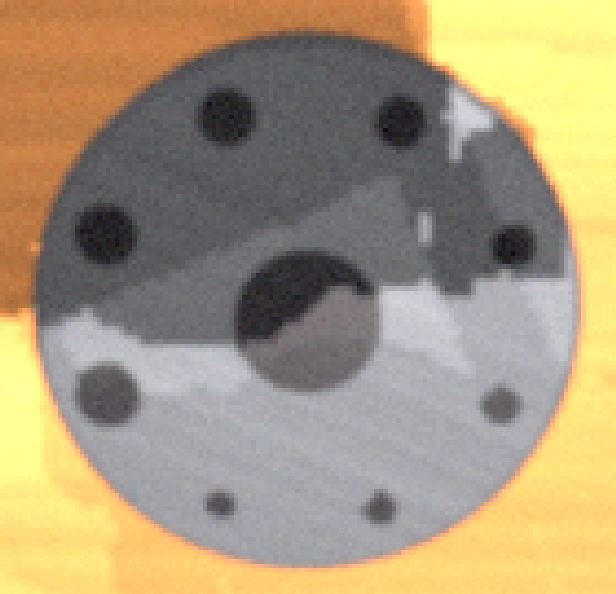

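The zoomed picture shows the hole, half in shadow, centred at about (254.4,182.4) in the wrist picture. In the top crop it is at (110,295), which is (113.8,237.8) in the top picture.

```bash
cat >> h.py <<'E'
def tri(obs):
    A=np.zeros((3,3));b=np.zeros(3)
    for c,uv in obs:
        d=(ray(c,uv,0)[0]-c[2]);d/=np.linalg.norm(d);M=np.eye(3)-np.outer(d,d);A+=M;b+=M@c[2]
    return np.linalg.solve(A,b)
E
python3 - <<'E'
from h import *
s=env.sense();c=cam('wrist',s);ct=cam('top');cs=cam('scene')
print(ray(c,(254.4,182.4),.03),ray(ct,(113.8,237.8),.03))
hs=(652/2.9+155-.3,287/2.9+145-.3);print(hs,ray(cs,hs,.03))
print(tri([(c,(254.4,182.4)),(ct,(113.8,237.8)),(cs,hs)]),tri([(c,(254.4,182.4)),(cs,hs)]))
plan(.469,.0075,.23)
E
```

```text
[[0.49774706 0.29800536 0.03      ]] [[0.49922063 0.30028287 0.03      ]]
(379.52758620689656, 243.6655172413793) [[0.49722754 0.29843313 0.03      ]]
[0.49827758 0.29883626 0.03148444] [0.49758684 0.298262   0.03035794]
t 2.1 pos [0.4989 0.2972 0.2301] w 0.0855 F [ 0.  -0.  -0.9] | turn first [0.0003 0.0001 0.0014] then shift cm (new axes) [ 2.990e+00 -2.897e+01  1.000e-02]
```

Request:
jog_arm(
  increments=[
    [[0.3,-2.9,0],[0,0,0]],
    [[0.3,-2.9,0],[0,0,0]],
    [[0.3,-2.9,0],[0,0,0]],
    [[0.3,-2.9,0],[0,0,0]],
    [[0.3,-2.9,0],[0,0,0]],
    [[0.3,-2.9,0],[0,0,0]],
    [[0.3,-2.9,0],[0,0,0]],
    [[0.3,-2.9,0],[0,0,0]],
    [[0.3,-2.9,0],[0,0,0]],
    [[0.3,-2.9,0],[0,0,0]],
    [[0,0,0],[0,0,0]],
    [[0,0,0],[0,0,0]],
    [[0,0,0],[0,0,0]],
  ],
)

```text
time: 3.4
position: [0.4695, 0.0075, 0.2301]
eef_rot: [[-1.0, -0.002, 0.0], [-0.002, 1.0, 0.0], [-0.0, 0.0, -1.0]]
ft_force: [0.2, -0.6, -0.7]
gripper_width: 0.0856
```

```bash
python3 -c "
from h import *
plan(.469,.0075,.23)
s,im=snap('wrist','w2.png')
print(proj(cam('wrist',s),[[.469,.0075,.036],[.5843,.0083,.016],[.452,-.1247,.014]]))
"
```

```text
t 3.4 pos [0.4695 0.0075 0.2301] w 0.0856 F [ 0.2 -0.6 -0.7] | turn first [0.0004 0.0003 0.0017] then shift cm (new axes) [ 0.05 -0.    0.01]
[[253.50537779 184.66598891]
 [253.99629423 279.5426713 ]
 [119.57563831 161.93697504]]
```

View pics/w2.png

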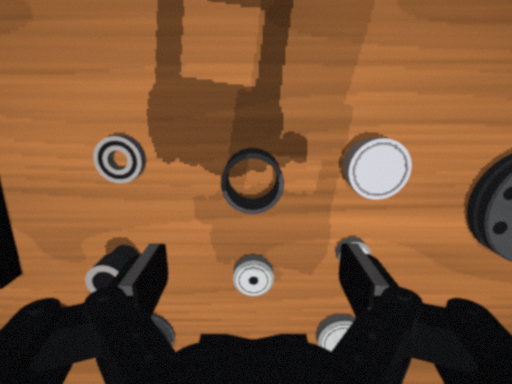

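The ring shows at (252,181), directly below the tool, and the bearing at (119,160). The mid disc is at (254,278) and the tin at (378,167).

```bash
python3 - <<'E'
from h import *
im=cv2.imread('pics/w2.png');s=env.sense();c=cam('wrist',s)
hsv=cv2.cvtColor(im,cv2.COLOR_BGR2HSV)
cv2.imwrite('pics/w2z.png',cv2.resize(np.clip(im[135:230,205:300].astype(int)*2.5,0,255).astype(np.uint8),None,fx=6,fy=6,interpolation=cv2.INTER_NEAREST))
for T in (90,110,130):
  m=np.zeros(hsv.shape[:2],np.uint8);m[140:225,210:295]=(hsv[...,1]<T)[140:225,210:295]
  cs,h=cv2.findContours(m,cv2.RETR_CCOMP,cv2.CHAIN_APPROX_NONE)
  for k in cs:
    if cv2.contourArea(k)>500: print(T,cv2.boundingRect(k),circ(c,cv2.convexHull(k),.036))
E
```

```text
90 (222, 148, 62, 66) (array([0.46652998, 0.00609973]), np.float64(0.02991886613461567))
90 (227, 157, 51, 43) (array([0.46282574, 0.00607495]), np.float64(0.02186894536535134))
110 (221, 148, 63, 66) (array([0.46632786, 0.00602862]), np.float64(0.03035078340822067))
110 (227, 157, 51, 43) (array([0.46291603, 0.00622692]), np.float64(0.02172902457607758))
130 (221, 148, 63, 66) (array([0.46659674, 0.00601315]), np.float64(0.03052113694448922))
130 (227, 157, 50, 43) (array([0.46282989, 0.00580585]), np.float64(0.021306448388924856))
```

View pics/w2z.png

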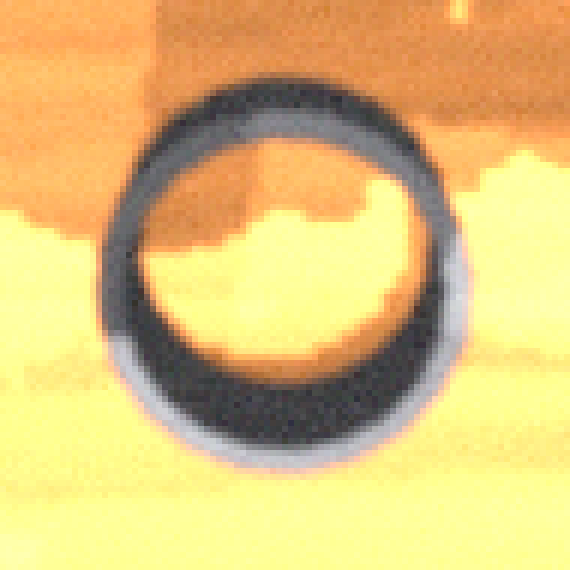

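```bash
python3 - <<'E'
from h import *
s=env.sense();c=cam('wrist',s);ct=cam('top');cs=cam('scene')
w=(252.1,182.8);hs=(393/2.9+155-.3,87/2.9+145-.3);tt=(458/2.5+70-.3,349/2.5+120-.3)
X=ray(c,w,.036)[0];print(X,ray(cs,hs,.036),ray(ct,tt,.036),tri([(c,w),(cs,hs),(ct,tt)]))
plan(X[0],X[1],.085)
E
```

```text
[0.46712993 0.00622926 0.036     ] [[0.47157652 0.00771938 0.036     ]] [[0.47067699 0.00781881 0.036     ]] [0.46946981 0.00675543 0.03361314]
t 3.45 pos [0.4695 0.0076 0.23  ] w 0.0859 F [ 0.9  0.1 -1. ] | turn first [0.0003 0.0001 0.002 ] then shift cm (new axes) [ 0.24 -0.14 14.5 ]
```

Request:
jog_arm(
  increments=[
    [[0.2,-0.1,1.7],[0,0,0]],
    [[0,0,1.7],[0,0,0]],
    [[0,0,1.7],[0,0,0]],
    [[0,0,1.7],[0,0,0]],
    [[0,0,1.7],[0,0,0]],
    [[0,0,1.7],[0,0,0]],
    [[0,0,1.7],[0,0,0]],
    [[0,0,1.7],[0,0,0]],
    [[0,0,1.6],[0,0,0]],
    [[0,0,0],[0,0,0]],
    [[0,0,0],[0,0,0]],
    [[0,0,0],[0,0,0]],
  ],
)

```text
time: 4.65
position: [0.4683, 0.0058, 0.079]
eef_rot: [[-1.0, -0.001, 0.002], [-0.001, 1.0, -0.0], [-0.002, -0.0, -1.0]]
ft_force: [0.4, -0.4, -1.0]
gripper_width: 0.0855
```

Request:
jog_arm(
  increments=[
    [[0,0,0],[0,0,0]],
    [[0,0,0],[0,0,0]],
    [[0,0,0],[0,0,0]],
    [[0,0,0],[0,0,0]],
    [[0,0,0],[0,0,0]],
    [[0,0,0],[0,0,0]],
    [[0,0,0],[0,0,0]],
    [[0,0,0],[0,0,0]],
    [[0,0,0],[0,0,0]],
    [[0,0,0],[0,0,0]],
  ],
  gripper=255,
  force=40,
)

```text
time: 5.65
position: [0.4683, 0.0055, 0.0793]
eef_rot: [[-1.0, 0.0, 0.002], [0.0, 1.0, 0.0], [-0.002, 0.0, -1.0]]
ft_force: [-1.3, 1.9, 5.1]
gripper_width: 0.0594
```

```bash
python3 -c "
from h import *
plan(.4977,.298,.15)
s,im=snap('wrist','w3.png');snap('scene','s3.png')
a=cv2.imread('pics/s3.png')
cv2.imwrite('pics/s3z.png',cv2.resize(a[80:260,180:400],None,fx=3,fy=3))
"
```

```text
t 5.65 pos [0.4683 0.0055 0.0793] w 0.0594 F [-1.3  1.9  5.1] | turn first [ 0.0004  0.0016 -0.0001] then shift cm (new axes) [-2.94 29.25 -7.07]
```

View pics/s3z.png

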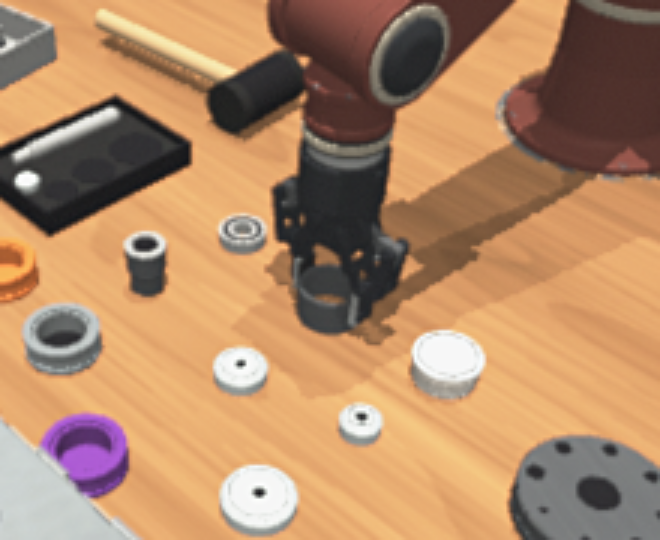

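View pics/w3.png

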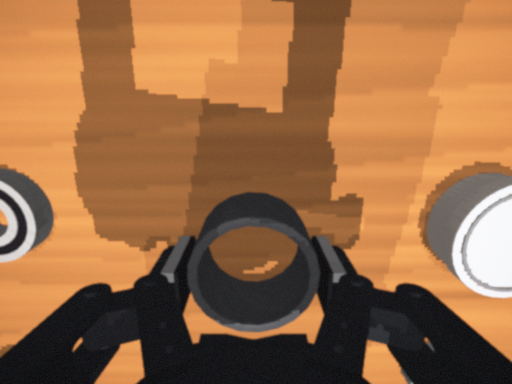

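The ring stands between the pads, with its upper rim centred at about (254,274) in the wrist picture. I measure its offset from the tool here, and use the same camera for all offsets.

```bash
python3 - <<'E'
from h import *
s=env.sense();c=cam('wrist',s);print(ray(c,[(254,274),(254,331),(254,218)],.036),s['position'])
im=cv2.imread('pics/w3.png')
cv2.imwrite('pics/w3z.png',cv2.resize(np.clip(im[185:340,150:360].astype(int)*2.5,0,255).astype(np.uint8),None,fx=3.5,fy=3.5,interpolation=cv2.INTER_NEAREST))
E
```

```text
[[0.46641601 0.005301   0.036     ]
 [0.49718432 0.00531509 0.036     ]
 [0.43987805 0.00528885 0.036     ]] [0.46829627 0.00551126 0.07932774]
```

View pics/w3z.png

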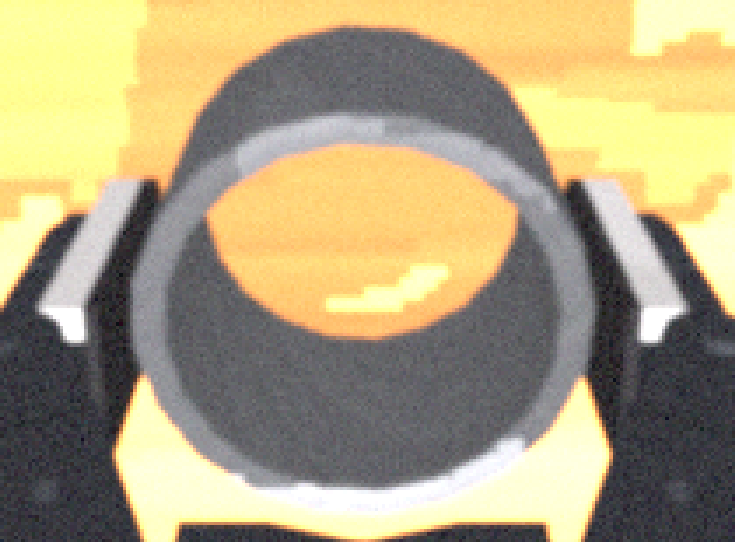

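Request:
jog_arm(
  increments=[
    [[0,0,-1],[0,0,0]],
    [[0,0,-2],[0,0,0]],
    [[0,0,-2],[0,0,0]],
    [[0,0,-2.1],[0,0,0]],
    [[-0.3,2.5,0],[0,0,0]],
    [[-0.3,2.5,0],[0,0,0]],
    [[-0.3,2.5,0],[0,0,0]],
    [[-0.3,2.5,0],[0,0,0]],
    [[-0.3,2.5,0],[0,0,0]],
    [[-0.3,2.5,0],[0,0,0]],
    [[-0.3,2.5,0],[0,0,0]],
    [[-0.3,2.5,0],[0,0,0]],
    [[-0.3,2.5,0],[0,0,0]],
    [[-0.2,2.5,0],[0,0,0]],
    [[0,2.5,0],[0,0,0]],
    [[0,1.75,0],[0,0,0]],
    [[0,0,2],[0,0,0]],
    [[0,0,0],[0,0,0]],
    [[0,0,0],[0,0,0]],
    [[0,0,0],[0,0,0]],
  ],
)

```text
time: 7.75
position: [0.4967, 0.2976, 0.1296]
eef_rot: [[-1.0, 0.0, 0.001], [0.0, 1.0, 0.0], [-0.001, 0.0, -1.0]]
ft_force: [0.0, -0.7, -2.0]
gripper_width: 0.0593
```

```bash
python3 -c "
from h import *
plan(.4977,.298,.11)
s,im=snap('wrist','w4.png');snap('scene','s4.png');snap('top','t4.png')
a=cv2.imread('pics/w4.png');b=cv2.imread('pics/s4.png')
z=cv2.resize(np.clip(a[150:340,150:360].astype(int)*2.5,0,255).astype(np.uint8),None,fx=3,fy=3)
y=cv2.resize(b[140:290,320:440],None,fx=3.3,fy=3.8);cv2.imwrite('pics/w4z.png',z);cv2.imwrite('pics/s4z.png',y)
"
```

```text
t 7.75 pos [0.4967 0.2976 0.1296] w 0.0593 F [ 0.  -0.7 -2. ] | turn first [ 0.0001  0.0006 -0.0004] then shift cm (new axes) [-0.1   0.04  1.96]
```

View pics/w4z.png

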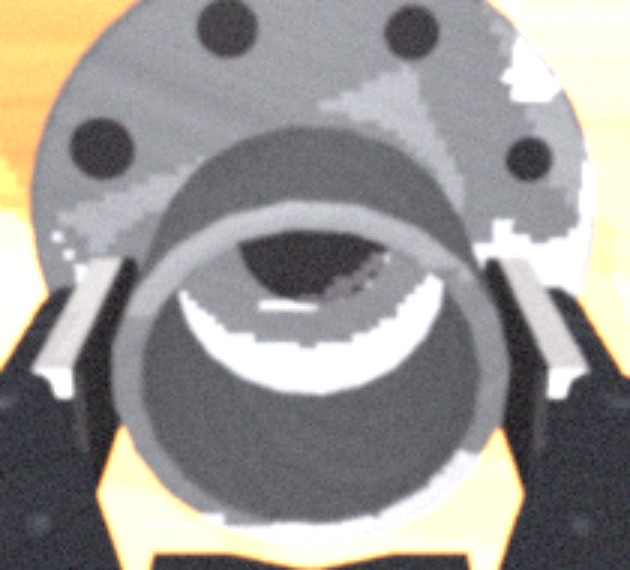

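View pics/s4z.png

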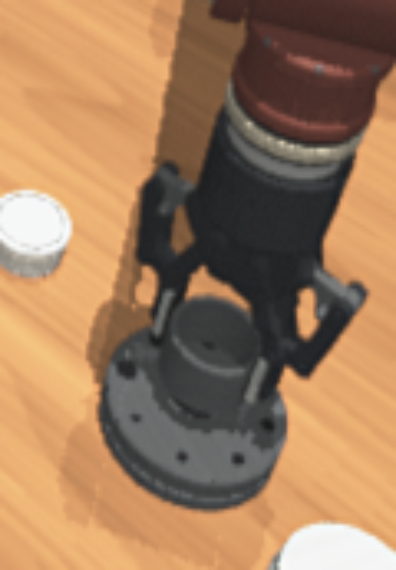

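The wrist crop shows the hole through the ring: its lower edge is at zoomed row 298 (image row 249.3). The ring's lower bore edge is at zoomed row 393 (image row 281), and both sit on column 254. They give the relative x offset in one picture.

```bash
python3 - <<'E'
from h import *
s=env.sense();c=cam('wrist',s);zb=s['position'][2]-.0793
print('hole +X edge',ray(c,(254.5,249.2),.03)[0]-[.016,0,0],'ring lower bore edge',ray(c,(254.3,280.8),zb)[0]-[.025,0,0])
print('ring top rim lo/hi',ray(c,[(254.3,324.5),(254.3,216.8)],zb+.036)[:,0])
print('block -X? sides', ray(c,[(254,150)],.03))
E
```

```text
hole +X edge [0.49714309 0.29813105 0.03      ] ring lower bore edge [0.497754   0.29789923 0.05051082]
ring top rim lo/hi [0.52206508 0.4679737 ]
block -X? sides [[0.44925016 0.2978004  0.03      ]]
```

Request:
jog_arm(
  increments=[
    [[0,0,0.5],[0,0,0]],
    [[0,0,0.5],[0,0,0]],
    [[0,0,0.5],[0,0,0]],
    [[0,0,0.2],[0,0,0]],
    [[0,0,0],[0,0,0]],
    [[0,0,0],[0,0,0]],
    [[0,0,0],[0,0,0]],
  ],
)

```text
time: 8.6
position: [0.4966, 0.2981, 0.1121]
eef_rot: [[-1.0, -0.0, 0.0], [-0.0, 1.0, 0.0], [-0.0, 0.0, -1.0]]
ft_force: [1.2, 0.6, -2.0]
gripper_width: 0.0595
```

```bash
python3 -c "
from h import *
plan(.4977,.298,.11)
s,im=snap('wrist','w5.png')
a=cv2.imread('pics/w5.png')
z=cv2.resize(np.clip(a[150:340,150:360].astype(int)*2.5,0,255).astype(np.uint8),None,fx=3,fy=3);cv2.imwrite('pics/w5z.png',z)
"
```

```text
t 8.6 pos [0.4966 0.2981 0.1121] w 0.0595 F [ 1.2  0.6 -2. ] | turn first [0.0002 0.0004 0.0003] then shift cm (new axes) [-0.11 -0.01  0.21]
```

View pics/w5z.png

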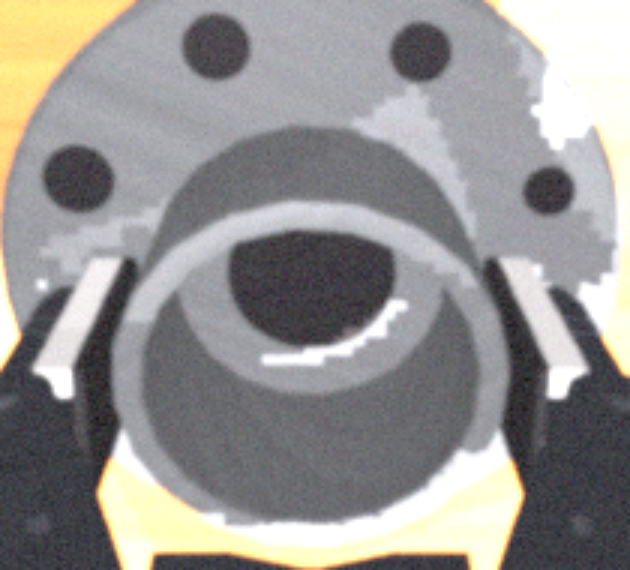

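```bash
python3 - <<'E'
from h import *
s=env.sense();c=cam('wrist',s);zb=s['position'][2]-.0793
f=lambda u,v:(150+u/3-.3,150+v/3-.3)
print(zb)
print('hole',ray(c,[f(313,347),f(229,272),f(397,272)],.03)[:,:2].round(4).tolist())
print('bore',ray(c,[f(310,392),f(178,292),f(441,292)],zb)[:,:2].round(4).tolist())
im=cv2.imread('pics/w5.png');g=im.max(2);print(g[255:285,254])
E
```

```text
0.03290938669346545
hole [[0.5139, 0.298], [0.4977, 0.2821], [0.4977, 0.314]]
bore [[0.5221, 0.2974], [0.5004, 0.2727], [0.5004, 0.3221]]
[ 24  28  28  29  22  28  19  28  25  37  66  94 111 119 117 112  94  73
  64  64  64  67  68  65  62  63  53  47  46  44]
```

Request:
jog_arm(
  increments=[
    [[-0.1,0.05,0],[0,0,0]],
    [[0,0,0.1],[0,0,0]],
    [[0,0,0.05],[0,0,0]],
    [[0,0,0.05],[0,0,0]],
    [[0,0,0.04],[0,0,0]],
    [[0,0,0],[0,0,0]],
    [[0,0,0],[0,0,0]],
  ],
)

```text
time: 9.35
position: [0.4974, 0.2984, 0.1095]
eef_rot: [[-1.0, -0.0, 0.0], [-0.0, 1.0, 0.0], [-0.0, 0.0, -1.0]]
ft_force: [0.5, 0.1, -2.7]
gripper_width: 0.0596
```

Request:
jog_arm(
  increments=[
    [[0,0,0.04],[0,0,0]],
    [[0,0,0.03],[0,0,0]],
    [[0,0,0],[0,0,0]],
    [[0,0,0],[0,0,0]],
  ],
)

```text
time: 9.75
position: [0.4975, 0.2985, 0.1094]
eef_rot: [[-1.0, -0.0, -0.0], [-0.0, 1.0, -0.0], [0.0, -0.0, -1.0]]
ft_force: [-3.5, -1.8, 5.0]
gripper_width: 0.0593
```

Request:
jog_arm(
  increments=[
    [[0,0,0],[0,0,0]],
    [[0,0,0],[0,0,0]],
    [[0,0,0],[0,0,0]],
    [[0,0,0],[0,0,0]],
    [[0,0,0],[0,0,0]],
    [[0,0,0],[0,0,0]],
    [[0,0,0],[0,0,0]],
  ],
  gripper=0,
)

```text
time: 10.45
position: [0.4974, 0.2984, 0.1088]
eef_rot: [[-1.0, -0.0, -0.0], [-0.0, 1.0, -0.0], [0.0, -0.0, -1.0]]
ft_force: [0.8, 0.5, -0.3]
gripper_width: 0.0849
```

Request:
jog_arm(
  increments=[
    [[0,0,-1],[0,0,0]],
    [[0,0,-2],[0,0,0]],
    [[0,0,-2],[0,0,0]],
    [[0,0,-2],[0,0,0]],
    [[0,0,-2],[0,0,0]],
    [[0,0,-2],[0,0,0]],
    [[0,0,-2],[0,0,0]],
    [[0,0,-1],[0,0,0]],
    [[0,0,0],[0,0,0]],
    [[0,0,0],[0,0,0]],
  ],
)

```text
time: 11.45
position: [0.4972, 0.2984, 0.2484]
eef_rot: [[-1.0, -0.0, -0.001], [-0.0, 1.0, -0.0], [0.001, -0.0, -1.0]]
ft_force: [0.1, -0.4, -0.2]
gripper_width: 0.0856
```

```bash
python3 -c "
from h import *
plan(.6714,-.1229,.226)
s,im=snap('wrist','w6.png')
a=cv2.imread('pics/w6.png')
z=cv2.resize(np.clip(a[110:260,170:340].astype(int)*2.5,0,255).astype(np.uint8),None,fx=4,fy=4,interpolation=cv2.INTER_NEAREST);cv2.imwrite('pics/w6z.png',z)
"
```

```text
t 11.45 pos [0.4972 0.2984 0.2484] w 0.0856 F [ 0.1 -0.4 -0.2] | turn first [-0.0002 -0.0005  0.0002] then shift cm (new axes) [-17.42 -42.13   2.24]
```

View pics/w6z.png

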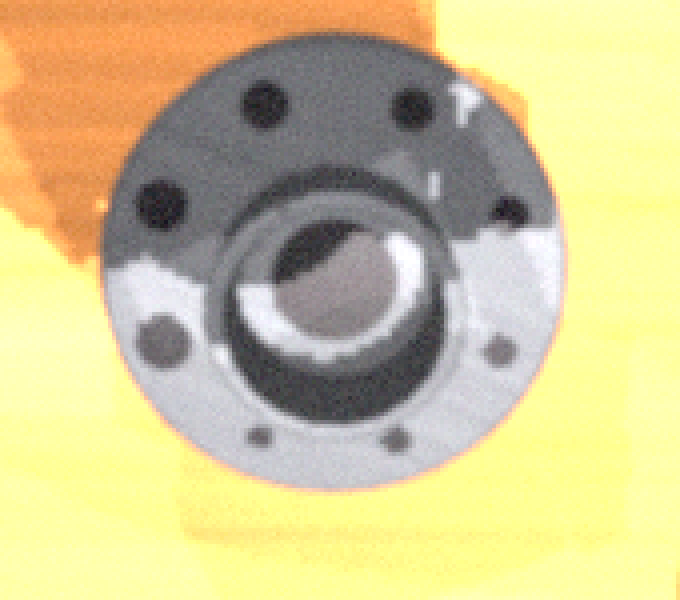

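```bash
python3 - <<'E'
from h import *
s=env.sense();c=cam('wrist',s)
f=lambda u,v:(170+u/4-.4,110+v/4-.4)
print(ray(c,f(336,313),.066),ray(c,f(337,279),.03))
print('ring edges y',ray(c,[f(206,313),f(466,313)],.066)[:,1],'x',ray(c,[f(336,190),f(336,436)],.066)[:,0])
t=cv2.imread('pics/w6.png')
_,_=snap('top','t6.png');_,_=snap('scene','s6.png')
a=cv2.resize(cv2.imread('pics/t6.png')[200:280,75:160],None,fx=4.5,fy=5)
b=cv2.resize(cv2.imread('pics/s6.png')[190:290,330:430],None,fx=4,fy=4)
cv2.imwrite('pics/ts6.png',np.hstack([a[:400,:380],b]))
E
```

```text
[[0.49548628 0.29803025 0.066     ]] [[0.49697277 0.29834548 0.03      ]]
ring edges y [0.26904154 0.32701775] x [0.46781376 0.52497689]
```

View pics/ts6.png

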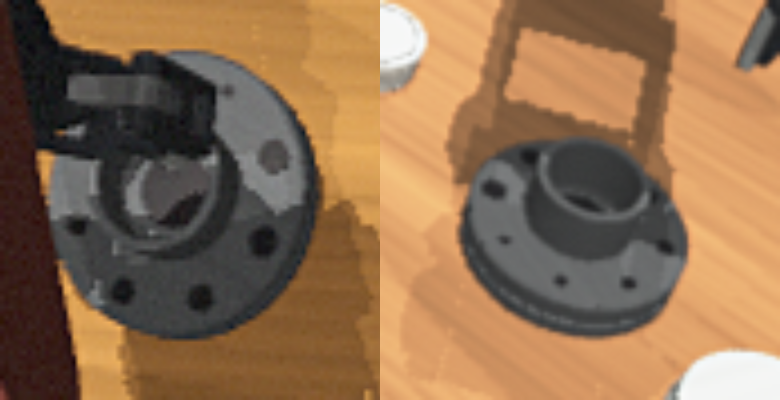

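Request:
jog_arm(
  increments=[
    [[-1.2,-2.8,0],[0,0,0]],
    [[-1.2,-2.8,0],[0,0,0]],
    [[-1.2,-2.8,0],[0,0,0]],
    [[-1.2,-2.8,0],[0,0,0]],
    [[-1.2,-2.8,0.4],[0,0,0]],
    [[-1.2,-2.8,0.4],[0,0,0]],
    [[-1.2,-2.8,0.4],[0,0,0]],
    [[-1.2,-2.8,0.4],[0,0,0]],
    [[-1.2,-2.8,0.4],[0,0,0]],
    [[-1.2,-2.8,0.4],[0,0,0]],
    [[-1.2,-2.8,0.4],[0,0,0]],
    [[-1.1,-2.8,0.4],[0,0,0]],
    [[-1.1,-2.8,0.4],[0,0,0]],
    [[-1.1,-2.8,0.4],[0,0,0]],
    [[0,-2.9,0],[0,0,0]],
    [[0,0,0],[0,0,0]],
    [[0,0,0],[0,0,0]],
    [[0,0,0],[0,0,0]],
    [[0,0,0],[0,0,0]],
  ],
)

```text
time: 13.5
position: [0.6624, -0.1214, 0.2086]
eef_rot: [[-1.0, -0.001, -0.0], [-0.001, 1.0, 0.0], [0.0, 0.0, -1.0]]
ft_force: [1.0, 0.8, 0.8]
gripper_width: 0.0853
```

```bash
python3 -c "
from h import *
plan(.6714,-.1229,.208)
s,im=snap('wrist','w7.png')
a=cv2.imread('pics/w7.png')
z=cv2.resize(np.clip(a[120:260,175:330].astype(int)*2,0,255).astype(np.uint8),None,fx=4,fy=4,interpolation=cv2.INTER_NEAREST);cv2.imwrite('pics/w7z.png',z)
"
```

```text
t 13.5 pos [ 0.6624 -0.1214  0.2086] w 0.0853 F [1.  0.8 0.8] | turn first [ 0.0003 -0.0004  0.0015] then shift cm (new axes) [-0.9  -0.15  0.06]
```

View pics/w7.png

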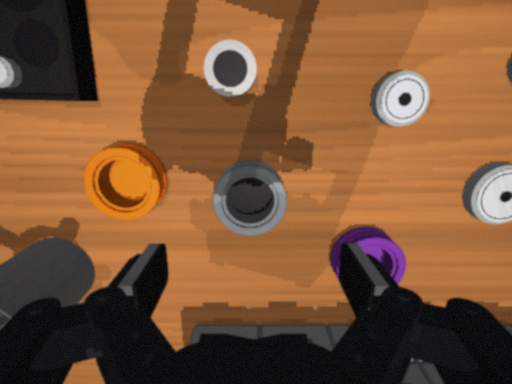

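View pics/w7z.png

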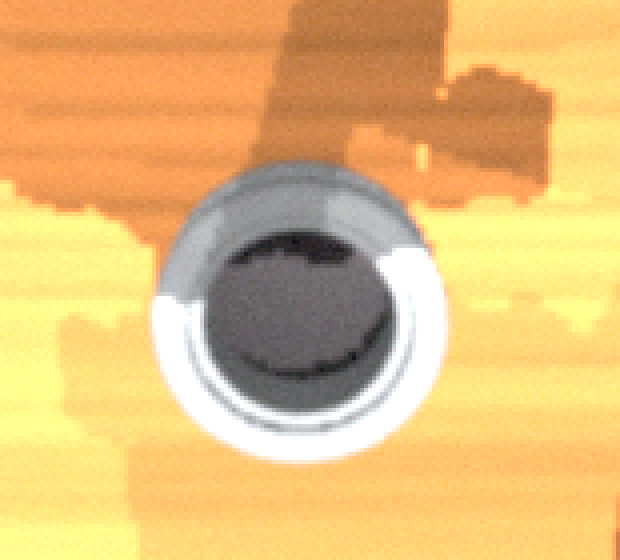

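```bash
python3 - <<'E'
from h import *
s=env.sense();c=cam('wrist',s)
f=lambda u,v:(175+u/4-.4,120+v/4-.4)
W=ray(c,[f(152,315),f(448,315),f(300,463),f(190,320),f(410,320),f(300,434)],.026)
print(W[:,:2].round(4).tolist())
ry=(W[1,1]-W[0,1])/2;print('outer c',W[2,0]-ry,(W[0,1]+W[1,1])/2,ry);ry=(W[4,1]-W[3,1])/2;print('recess c',W[5,0]-ry,(W[3,1]+W[4,1])/2,ry)
cu=proj(c,[[.6714,-.1229,.026]]);print(cu)
pt=(622/2.5+70-.3,122/2.5+120-.3);ps=(133/2.9+155-.3,131/2.9+145-.3)
ct=cam('top');cs=cam('scene');print(ray(ct,pt,.026),ray(cs,ps,.026))
for cc in [(249.6,198.5)]: print(tri([(c,cc),(ct,pt),(cs,ps)]),ray(c,cc,.026))
E
```

```text
[[0.6716, -0.1586], [0.6715, -0.0915], [0.7083, -0.1251], [0.6727, -0.15], [0.6727, -0.1001], [0.7008, -0.1251]]
outer c 0.6747347442009507 -0.12505239944093663 0.03351751949340853
recess c 0.6758796141390294 -0.12505672752499103 0.02494445825430785
[[251.97974674 198.21671419]]
[[ 0.67465443 -0.12176914  0.026     ]] [[ 0.67704586 -0.11935732  0.026     ]]
[ 0.67455728 -0.12367178  0.02120968] [[ 0.67167195 -0.12505611  0.026     ]]
```

Request:
jog_arm(
  increments=[
    [[-1.25,-0.3,1.5],[0,0,0]],
    [[0,0,2],[0,0,0]],
    [[0,0,2],[0,0,0]],
    [[0,0,2],[0,0,0]],
    [[0,0,2],[0,0,0]],
    [[0,0,2],[0,0,0]],
    [[0,0,0.8],[0,0,0]],
    [[0,0,0],[0,0,0]],
    [[0,0,0],[0,0,0]],
    [[0,0,0],[0,0,0]],
  ],
)

```text
time: 14.55
position: [0.676, -0.1256, 0.0876]
eef_rot: [[-1.0, -0.0, 0.003], [-0.0, 1.0, -0.001], [-0.003, -0.001, -1.0]]
ft_force: [0.2, 0.3, 0.2]
gripper_width: 0.0854
```

```bash
python3 -c "
from h import *
plan(.675,-.1245,.068)
s,im=snap('wrist','w8.png')
a=cv2.imread('pics/w8.png')
z=cv2.resize(np.clip(a[180:340,120:390].astype(int)*2,0,255).astype(np.uint8),None,fx=2.9,fy=2.9,interpolation=cv2.INTER_NEAREST);cv2.imwrite('pics/w8z.png',z)
"
```

```text
t 14.55 pos [ 0.676  -0.1256  0.0876] w 0.0854 F [0.2 0.3 0.2] | turn first [-0.0008  0.0026  0.0004] then shift cm (new axes) [0.1  0.11 1.96]
```

View pics/w8z.png

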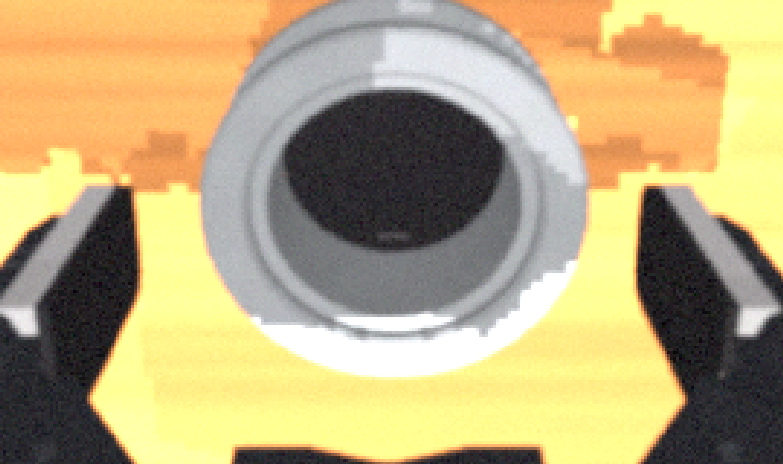

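```bash
python3 - <<'E'
from h import *
s=env.sense();c=cam('wrist',s)
f=lambda u,v:(120+u/2.9-.4,180+v/2.9-.4)
W=ray(c,[f(202,195),f(588,195),f(394,377),f(394,24),f(247,205),f(545,205),f(394,337),f(394,72)],.026)
print(W[:,:2].round(4).tolist(),(W[2]+W[3])/2,(W[6]+W[7])/2)
E
```

```text
[[0.6704, -0.158], [0.6704, -0.092], [0.7076, -0.1251], [0.6399, -0.1252], [0.6723, -0.1504], [0.6723, -0.0992], [0.699, -0.1251], [0.6481, -0.1252]] [ 0.67378489 -0.12515949  0.026     ] [ 0.67354433 -0.12516005  0.026     ]
```

Request:
jog_arm(
  increments=[
    [[0.22,0.05,0.5],[0,0.002,0]],
    [[0,0,0.8],[0,0,0]],
    [[0,0,0.6],[0,0,0]],
    [[0,0,0],[0,0,0]],
    [[0,0,0],[0,0,0]],
    [[0,0,0],[0,0,0]],
  ],
)

```text
time: 15.2
position: [0.673, -0.1251, 0.0669]
eef_rot: [[-1.0, -0.0, -0.002], [-0.0, 1.0, -0.0], [0.002, -0.0, -1.0]]
ft_force: [0.8, 0.7, 0.5]
gripper_width: 0.0853
```

Request:
jog_arm(
  increments=[
    [[0,0,0],[0,0,0]],
    [[0,0,0],[0,0,0]],
    [[0,0,0],[0,0,0]],
    [[0,0,0],[0,0,0]],
    [[0,0,0],[0,0,0]],
    [[0,0,0],[0,0,0]],
    [[0,0,0],[0,0,0]],
    [[0,0,0],[0,0,0]],
  ],
  gripper=255,
  force=40,
)

```text
time: 16.0
position: [0.6733, -0.1251, 0.0676]
eef_rot: [[-1.0, -0.0, -0.001], [-0.0, 1.0, -0.0], [0.001, -0.0, -1.0]]
ft_force: [-0.4, -0.0, 5.6]
gripper_width: 0.0666
```

```bash
python3 -c "
from h import *
plan(.4975,.2984,.18)
s,im=snap('wrist','w9.png')
a=cv2.imread('pics/w9.png')
z=cv2.resize(np.clip(a[180:340,120:390].astype(int)*2,0,255).astype(np.uint8),None,fx=2.9,fy=2.9,interpolation=cv2.INTER_NEAREST);cv2.imwrite('pics/w9z.png',z)
"
```

```text
t 16.0 pos [ 0.6733 -0.1251  0.0676] w 0.0666 F [-0.4 -0.   5.6] | turn first [-0.0003 -0.0008  0.0002] then shift cm (new axes) [ 17.58  42.35 -11.24]
```

View pics/w9z.png

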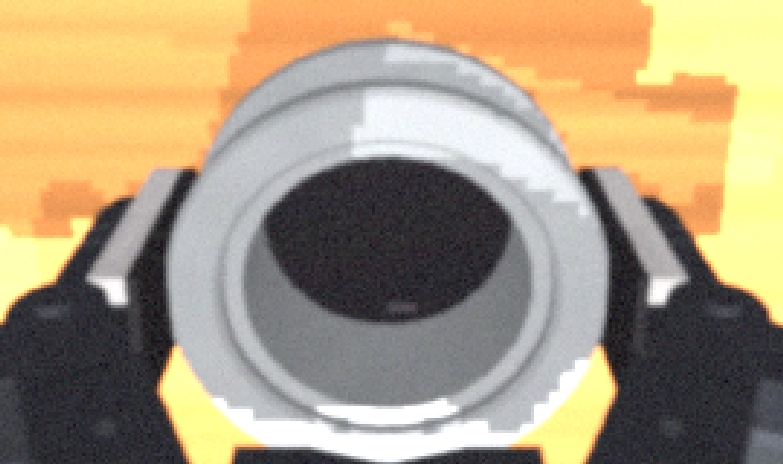

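```bash
python3 - <<'E'
from h import *
s=env.sense();c=cam('wrist',s)
f=lambda u,v:(120+u/2.9-.4,180+v/2.9-.4)
W=ray(c,[f(168,275),f(607,275),f(388,462),f(388,84),f(220,285),f(553,285),f(388,431),f(388,140)],.026)
print(W[:,:2].round(4).tolist(),(W[2]+W[3])/2,(W[6]+W[7])/2)
E
```

```text
[[0.6704, -0.1586], [0.6705, -0.0929], [0.705, -0.1256], [0.64, -0.1256], [0.6722, -0.1509], [0.6722, -0.1009], [0.6989, -0.1256], [0.6485, -0.1256]] [ 0.67251807 -0.12563814  0.026     ] [ 0.67370049 -0.12563796  0.026     ]
```

Request:
jog_arm(
  increments=[
    [[0,0,-1],[0,0,0]],
    [[0,0,-2],[0,0,0]],
    [[0,0,-2.5],[0,0,0]],
    [[0.5,1.5,-2.5],[0,0,0]],
    [[1.2,2.8,-2],[0,0,0]],
    [[1.2,2.8,-1.2],[0,0,0]],
    [[1.2,2.8,0],[0,0,0]],
    [[1.2,2.8,0],[0,0,0]],
    [[1.2,2.8,0],[0,0,0]],
    [[1.2,2.8,0],[0,0,0]],
    [[1.2,2.8,0],[0,0,0]],
    [[1.2,2.8,0],[0,0,0]],
    [[1.2,2.8,0],[0,0,0]],
    [[1.2,2.8,0],[0,0,0]],
    [[1.2,2.8,0],[0,0,0]],
    [[1.2,2.8,0],[0,0,0]],
    [[1.2,2.8,0],[0,0,0]],
    [[1.2,2.8,0],[0,0,0]],
    [[0.2,1.6,0],[0,0,0]],
    [[0,0,0],[0,0,0]],
  ],
)

```text
time: 18.05
position: [0.497, 0.2992, 0.1784]
eef_rot: [[-1.0, -0.003, -0.003], [-0.003, 1.0, -0.001], [0.003, -0.001, -1.0]]
ft_force: [0.1, -0.6, -1.7]
gripper_width: 0.0667
```

Request:
jog_arm(
  increments=[
    [[0,0,0],[0,0,0]],
    [[0,0,0],[0,0,0]],
    [[0,0,0],[0,0,0]],
  ],
)

```text
time: 18.35
position: [0.4984, 0.297, 0.179]
eef_rot: [[-1.0, 0.001, -0.002], [0.001, 1.0, -0.0], [0.002, -0.0, -1.0]]
ft_force: [1.4, -0.0, -2.8]
gripper_width: 0.0665
```

```bash
python3 -c "
from h import *
plan(.4975,.2985,.137)"
```

```text
t 18.35 pos [0.4984 0.297  0.179 ] w 0.0665 F [ 1.4 -0.  -2.8] | turn first [-0.0004 -0.0022 -0.0012] then shift cm (new axes) [0.09 0.15 4.2 ]
```

Request:
jog_arm(
  increments=[
    [[0.1,0.15,1],[0,-0.002,-0.001]],
    [[0,0,1.5],[0,0,0]],
    [[0,0,1],[0,0,0]],
    [[0,0,0.5],[0,0,0]],
    [[0,0,0],[0,0,0]],
    [[0,0,0],[0,0,0]],
    [[0,0,0],[0,0,0]],
  ],
)

```text
time: 19.05
position: [0.4974, 0.2997, 0.1398]
eef_rot: [[-1.0, -0.001, 0.001], [-0.001, 1.0, 0.0], [-0.001, 0.0, -1.0]]
ft_force: [-0.1, -0.2, -2.3]
gripper_width: 0.0666
```

```bash
python3 -c "
from h import *
plan(.4975,.2985,.1336)
s,im=snap('wrist','w10.png');snap('scene','s10.png')
a=cv2.imread('pics/w10.png');b=cv2.imread('pics/s10.png')
z=cv2.resize(np.clip(a[120:340,120:390].astype(int)*2,0,255).astype(np.uint8),None,fx=1.9,fy=1.9);y=cv2.resize(b[150:290,330:430],None,fx=2.8,fy=2.986)
y=cv2.resize(y,(280,z.shape[0]));cv2.imwrite('pics/w10z.png',np.hstack([z,y]))
"
```

```text
t 19.05 pos [0.4974 0.2997 0.1398] w 0.0666 F [-0.1 -0.2 -2.3] | turn first [0.0005 0.0011 0.0013] then shift cm (new axes) [-0.01 -0.12  0.62]
```

View pics/w10z.png

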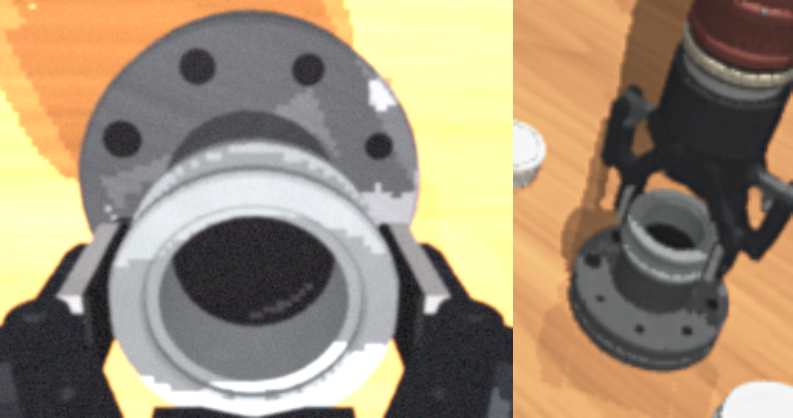

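The pulley hangs level, about 6 mm above the ring and centred on it in both views. I correct y by 1 mm and lower it.

Request:
jog_arm(
  increments=[
    [[0,-0.1,0.2],[0,0,0]],
    [[0,0,0.2],[0,0,0]],
    [[0,0,0.08],[0,0,0]],
    [[0,0,0.05],[0,0,0]],
    [[0,0,0],[0,0,0]],
    [[0,0,0],[0,0,0]],
    [[0,0,0],[0,0,0]],
  ],
)

```text
time: 19.85
position: [0.497, 0.2985, 0.1339]
eef_rot: [[-1.0, -0.001, 0.0], [-0.001, 1.0, 0.0], [-0.0, 0.0, -1.0]]
ft_force: [0.3, 0.0, -2.4]
gripper_width: 0.0667
```

Request:
jog_arm(
  increments=[
    [[-0.04,0,0.04],[0,0,0]],
    [[0,0,0.03],[0,0,0]],
    [[0,0,0],[0,0,0]],
    [[0,0,0],[0,0,0]],
  ],
)

```text
time: 20.25
position: [0.4973, 0.2985, 0.1336]
eef_rot: [[-1.0, -0.001, -0.0], [-0.001, 1.0, -0.0], [0.0, -0.0, -1.0]]
ft_force: [-2.5, -0.3, 2.0]
gripper_width: 0.0666
```

Request:
jog_arm(
  increments=[
    [[0,0,0],[0,0,0]],
    [[0,0,0],[0,0,0]],
    [[0,0,0],[0,0,0]],
    [[0,0,0],[0,0,0]],
    [[0,0,0],[0,0,0]],
    [[0,0,0],[0,0,0]],
    [[0,0,0],[0,0,0]],
  ],
  gripper=0,
)

```text
time: 20.95
position: [0.4973, 0.2984, 0.1331]
eef_rot: [[-1.0, -0.001, -0.0], [-0.001, 1.0, -0.0], [0.0, -0.0, -1.0]]
ft_force: [-0.6, -0.4, -0.7]
gripper_width: 0.0855
```

Request:
jog_arm(
  increments=[
    [[0,0,-1],[0,0,0]],
    [[0,0,-2],[0,0,0]],
    [[0,0,-2],[0,0,0]],
    [[0,0,-2],[0,0,0]],
    [[0,0,-2],[0,0,0]],
    [[0,0,-2],[0,0,0]],
    [[0,0,-2],[0,0,0]],
    [[0,0,-1],[0,0,0]],
    [[0,0,0],[0,0,0]],
    [[0,0,0],[0,0,0]],
  ],
)

```text
time: 21.95
position: [0.4971, 0.2983, 0.2727]
eef_rot: [[-1.0, -0.001, -0.0], [-0.001, 1.0, -0.0], [0.0, -0.0, -1.0]]
ft_force: [-0.7, 0.8, -0.6]
gripper_width: 0.0851
```

```bash
python3 -c "
from h import *
plan(.4525,-.1255,.196)
s,im=snap('wrist','w11.png');snap('scene','s11.png')
a=cv2.imread('pics/w11.png');b=cv2.imread('pics/s11.png')
z=cv2.resize(np.clip(a[120:260,175:330].astype(int)*2,0,255).astype(np.uint8),None,fx=3.2,fy=3.2,interpolation=cv2.INTER_NEAREST)
y=cv2.resize(b[170:290,330:430],(280,z.shape[0]));cv2.imwrite('pics/w11z.png',np.hstack([z,y]))
"
```

```text
t 21.95 pos [0.4971 0.2983 0.2727] w 0.0851 F [-0.7  0.8 -0.6] | turn first [-0.0002 -0.0005  0.0012] then shift cm (new axes) [  4.46 -42.38   7.67]
```

View pics/w11z.png

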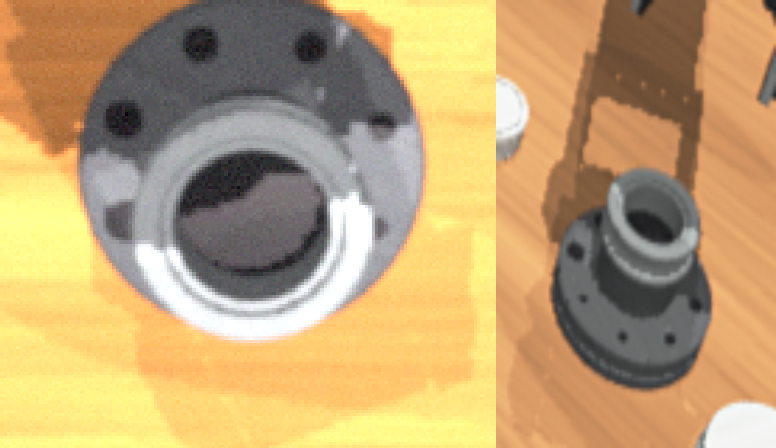

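The pulley sits level on the ring. Its outer edge spans zoomed columns 133-374 with the bottom at row 340.

```bash
cat >> h.py <<'E'
def cen(c,L,R,B,z,r=None):
    W=ray(c,[L,R,B],z);ry=(W[1,1]-W[0,1])/2;return (W[2,0]-ry).round(4),((W[0,1]+W[1,1])/2).round(4),ry.round(4)
E
python3 - <<'E'
from h import *
s=env.sense();c=cam('wrist',s)
f=lambda u,v:(175+u/3.2-.4,120+v/3.2-.4)
print(cen(c,f(133,225),f(374,225),f(254,340),.092),cen(c,f(162,228),f(346,228),f(254,313),.092))
E
```

```text
(np.float64(0.4976), np.float64(0.2981), np.float64(0.0334)) (np.float64(0.4972), np.float64(0.2983), np.float64(0.0255))
```

Request:
jog_arm(
  increments=[
    [[0.3,-2.8,0],[0,0,0]],
    [[0.3,-2.8,0],[0,0,0]],
    [[0.3,-2.8,0],[0,0,0]],
    [[0.3,-2.8,0],[0,0,0]],
    [[0.3,-2.8,0],[0,0,0]],
    [[0.3,-2.8,0.7],[0,0,0]],
    [[0.3,-2.8,0.7],[0,0,0]],
    [[0.3,-2.8,0.7],[0,0,0]],
    [[0.3,-2.8,0.7],[0,0,0]],
    [[0.3,-2.8,0.7],[0,0,0]],
    [[0.3,-2.8,0.7],[0,0,0]],
    [[0.3,-2.8,0.7],[0,0,0]],
    [[0.3,-2.8,0.7],[0,0,0]],
    [[0.3,-2.8,0.7],[0,0,0]],
    [[0.3,-3,0.7],[0,0,0]],
    [[0,0,0.7],[0,0,0]],
    [[0,0,0],[0,0,0]],
    [[0,0,0],[0,0,0]],
    [[0,0,0],[0,0,0]],
  ],
)

```text
time: 23.95
position: [0.453, -0.1228, 0.1962]
eef_rot: [[-1.0, -0.003, 0.0], [-0.003, 1.0, 0.0], [-0.0, 0.0, -1.0]]
ft_force: [0.1, -0.4, -0.9]
gripper_width: 0.0859
```

```bash
python3 -c "
from h import *
plan(.4525,-.1255,.196)
s,im=snap('wrist','w12.png')
a=cv2.imread('pics/w12.png')
z=cv2.resize(np.clip(a[120:260,175:330].astype(int)*2,0,255).astype(np.uint8),None,fx=4,fy=4,interpolation=cv2.INTER_NEAREST)
cv2.imwrite('pics/w12z.png',z)
"
```

```text
t 23.95 pos [ 0.453  -0.1228  0.1962] w 0.0859 F [ 0.1 -0.4 -0.9] | turn first [0.0002 0.0001 0.0026] then shift cm (new axes) [ 0.05 -0.27  0.02]
```

View pics/w12z.png

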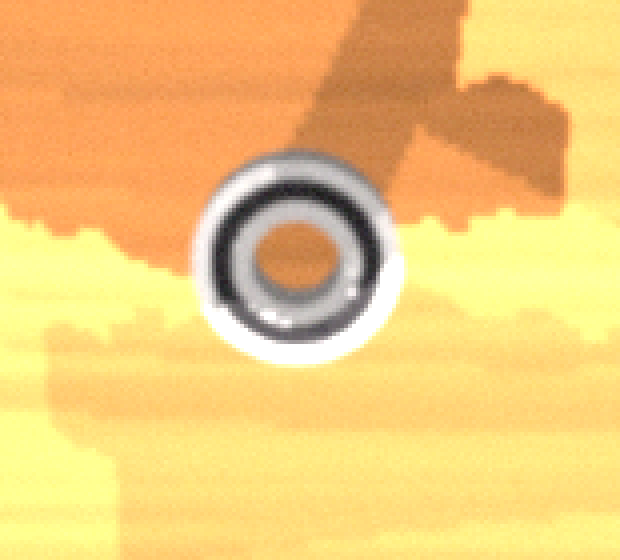

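```bash
python3 - <<'E'
from h import *
s=env.sense();c=cam('wrist',s)
f=lambda u,v:(175+u/4-.4,120+v/4-.4)
q=cen(c,f(192,262),f(405,262),f(298,367),.014);print(q)
ct=cam('top');cs=cam('scene')
w=proj(c,[[q[0],q[1],.014]])[0];pt=(616/2.5+70-.3,384/2.5+120-.3);ps=(306/2.9+155-.3,33/2.9+145-.3)
print(ray(ct,pt,.014),ray(cs,ps,.014),tri([(c,w),(ct,pt),(cs,ps)]))
plan(q[0],q[1],.09)
E
```

```text
(np.float64(0.451), np.float64(-0.1268), np.float64(0.0238))
[[ 0.45127758 -0.12494303  0.014     ]] [[ 0.45273431 -0.12586979  0.014     ]] [ 0.45152027 -0.12621231  0.01286473]
t 24.0 pos [ 0.4531 -0.1229  0.1964] w 0.0855 F [ 0.5 -0.6 -0.8] | turn first [-0.0001  0.0004  0.0026] then shift cm (new axes) [ 0.21 -0.39 10.64]
```

Request:
jog_arm(
  increments=[
    [[0.2,-0.4,1.5],[0,0,0]],
    [[0,0,2],[0,0,0]],
    [[0,0,2],[0,0,0]],
    [[0,0,2],[0,0,0]],
    [[0,0,2],[0,0,0]],
    [[0,0,1.5],[0,0,0]],
    [[0,0,0],[0,0,0]],
    [[0,0,0],[0,0,0]],
    [[0,0,0],[0,0,0]],
  ],
)

```text
time: 24.9
position: [0.4514, -0.1278, 0.087]
eef_rot: [[-1.0, -0.001, 0.002], [-0.001, 1.0, -0.001], [-0.002, -0.001, -1.0]]
ft_force: [0.6, -0.3, 0.3]
gripper_width: 0.0857
```

```bash
python3 -c "
from h import *
plan(.451,-.1268,.076)
s,im=snap('wrist','w13.png')
a=cv2.imread('pics/w13.png')
z=cv2.resize(np.clip(a[180:340,120:390].astype(int)*2,0,255).astype(np.uint8),None,fx=2.9,fy=2.9,interpolation=cv2.INTER_NEAREST);cv2.imwrite('pics/w13z.png',z)
"
```

```text
t 24.9 pos [ 0.4514 -0.1278  0.087 ] w 0.0857 F [ 0.6 -0.3  0.3] | turn first [-0.0007  0.0015  0.0014] then shift cm (new axes) [0.04 0.1  1.1 ]
```

View pics/w13z.png

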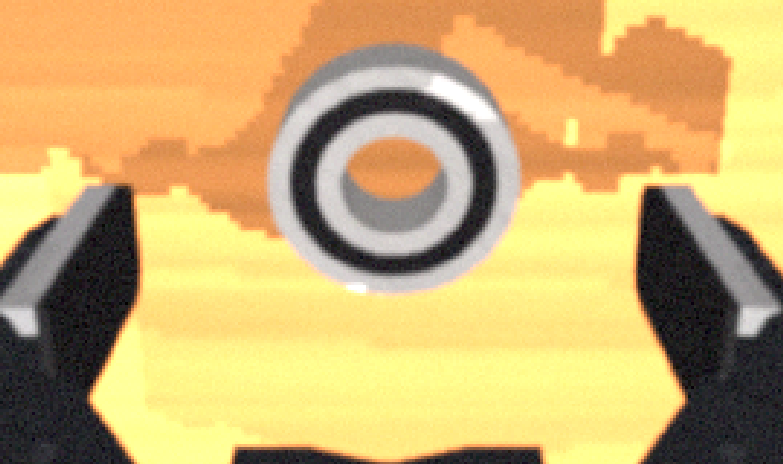

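```bash
python3 - <<'E'
from h import *
s=env.sense();c=cam('wrist',s)
f=lambda u,v:(120+u/2.9-.4,180+v/2.9-.4)
W=ray(c,[f(395,66),f(395,294),f(268,180),f(521,180)],.014);print(W[:,:2].round(4).tolist(),(W[0,0]+W[1,0])/2,(W[2,1]+W[3,1])/2)
E
```

```text
[[0.4267, -0.1272], [0.4734, -0.127], [0.4491, -0.1506], [0.449, -0.1038]] 0.4500649171554916 -0.12720410372674934
```

Request:
jog_arm(
  increments=[
    [[0.12,0.05,0.5],[0,0.0015,0]],
    [[0,0,0.6],[0,0,0]],
    [[0,0,0],[0,0,0]],
    [[0,0,0],[0,0,0]],
    [[0,0,0],[0,0,0]],
  ],
)

```text
time: 25.45
position: [0.4497, -0.1271, 0.0752]
eef_rot: [[-1.0, -0.001, -0.001], [-0.001, 1.0, -0.0], [0.001, -0.0, -1.0]]
ft_force: [0.2, -0.2, -0.0]
gripper_width: 0.0854
```

Request:
jog_arm(
  increments=[
    [[0,0,0],[0,0,0]],
    [[0,0,0],[0,0,0]],
    [[0,0,0],[0,0,0]],
    [[0,0,0],[0,0,0]],
    [[0,0,0],[0,0,0]],
    [[0,0,0],[0,0,0]],
    [[0,0,0],[0,0,0]],
    [[0,0,0],[0,0,0]],
    [[0,0,0],[0,0,0]],
    [[0,0,0],[0,0,0]],
  ],
  gripper=255,
  force=30,
)

```text
time: 26.45
position: [0.4499, -0.1272, 0.0755]
eef_rot: [[-1.0, -0.001, -0.001], [-0.001, 1.0, -0.0], [0.001, -0.0, -1.0]]
ft_force: [-0.6, 1.7, 5.1]
gripper_width: 0.0457
```

```bash
python3 -c "
from h import *
plan(.4973,.2985,.18)
s,im=snap('wrist','w14.png')
a=cv2.imread('pics/w14.png')
z=cv2.resize(np.clip(a[180:340,120:390].astype(int)*2,0,255).astype(np.uint8),None,fx=2.9,fy=2.9,interpolation=cv2.INTER_NEAREST);cv2.imwrite('pics/w14z.png',z)
"
```

```text
t 26.45 pos [ 0.4499 -0.1272  0.0755] w 0.0457 F [-0.6  1.7  5.1] | turn first [-0.0001 -0.0011  0.0012] then shift cm (new axes) [ -4.74  42.57 -10.45]
```

View pics/w14z.png

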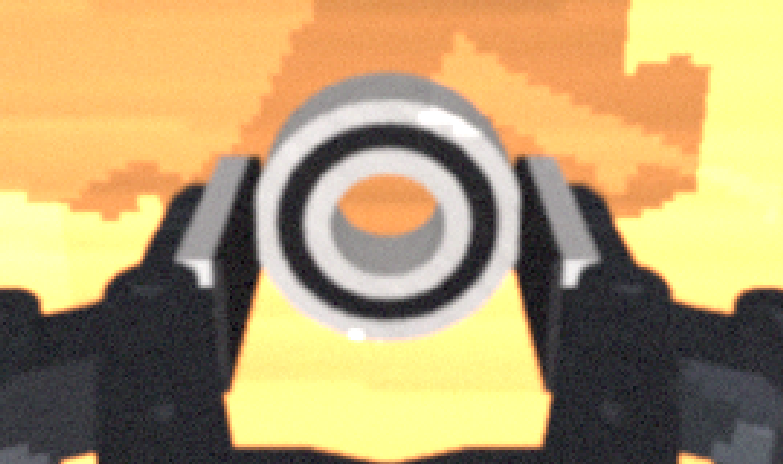

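```bash
python3 - <<'E'
from h import *
s=env.sense();c=cam('wrist',s);print(s['position'])
f=lambda u,v:(120+u/2.9-.4,180+v/2.9-.4)
W=ray(c,[f(388,98),f(388,340),f(257,220),f(519,220)],.014);print(W[:,:2].round(4).tolist(),(W[0,0]+W[1,0])/2,(W[2,1]+W[3,1])/2)
E
```

```text
[ 0.44989364 -0.12719437  0.07555802]
[[0.4264, -0.1277], [0.4733, -0.1276], [0.449, -0.1503], [0.4489, -0.105]] 0.4498521520608013 -0.127664030538391
```

Request:
jog_arm(
  increments=[
    [[0,0,-0.5],[0,0,0]],
    [[0,0,-1.5],[0,0,0]],
    [[0,0,-2.5],[0,0,0]],
    [[0,1,-2.5],[0,0,0]],
    [[-0.3,2.8,-2],[0,0,0]],
    [[-0.3,2.8,-1.5],[0,0,0]],
    [[-0.3,2.8,0],[0,0,0]],
    [[-0.3,2.8,0],[0,0,0]],
    [[-0.3,2.8,0],[0,0,0]],
    [[-0.3,2.8,0],[0,0,0]],
    [[-0.3,2.8,0],[0,0,0]],
    [[-0.3,2.8,0],[0,0,0]],
    [[-0.3,2.8,0],[0,0,0]],
    [[-0.3,2.8,0],[0,0,0]],
    [[-0.3,2.8,0],[0,0,0]],
    [[-0.3,2.8,0],[0,0,0]],
    [[-0.3,2.8,0],[0,0,0]],
    [[-0.3,2.8,0],[0,0,0]],
    [[-0.5,2.4,0],[0,0,0]],
    [[0,0,0],[0,0,0]],
  ],
)

```text
time: 28.5
position: [0.4961, 0.301, 0.1796]
eef_rot: [[-1.0, -0.004, -0.002], [-0.004, 1.0, 0.0], [0.002, 0.0, -1.0]]
ft_force: [0.1, -1.4, -0.3]
gripper_width: 0.045
```

Request:
jog_arm(
  increments=[
    [[0,0,0],[0,0,0]],
    [[0,0,0],[0,0,0]],
    [[0,0,0],[0,0,0]],
    [[0,0,0],[0,0,0]],
  ],
)

```text
time: 28.9
position: [0.4963, 0.2982, 0.1801]
eef_rot: [[-1.0, -0.0, -0.002], [-0.0, 1.0, -0.0], [0.002, -0.0, -1.0]]
ft_force: [0.2, -0.0, -1.0]
gripper_width: 0.0454
```

```bash
python3 -c "
from h import *
plan(.4973,.2985,.1645)"
```

```text
t 28.9 pos [0.4963 0.2982 0.1801] w 0.0454 F [ 0.2 -0.  -1. ] | turn first [-0.0001 -0.0016  0.0002] then shift cm (new axes) [-0.1   0.03  1.56]
```

Request:
jog_arm(
  increments=[
    [[-0.1,0.03,0.3],[0,-0.0016,0]],
    [[0,0,0.3],[0,0,0]],
    [[0,0,0.2],[0,0,0]],
    [[0,0,0],[0,0,0]],
    [[0,0,0],[0,0,0]],
    [[0,0,0],[0,0,0]],
  ],
)

```text
time: 29.5
position: [0.4973, 0.2993, 0.1722]
eef_rot: [[-1.0, -0.001, 0.0], [-0.001, 1.0, 0.0], [-0.0, 0.0, -1.0]]
ft_force: [0.5, -0.1, -1.5]
gripper_width: 0.0451
```

```bash
python3 -c "
from h import *
plan(.4973,.2985,.1645)
s,im=snap('wrist','w15.png');snap('scene','s15.png')
a=cv2.imread('pics/w15.png');b=cv2.imread('pics/s15.png')
z=cv2.resize(np.clip(a[160:340,140:370].astype(int)*2,0,255).astype(np.uint8),None,fx=2.3,fy=2.3,interpolation=cv2.INTER_NEAREST);
y=cv2.resize(b[150:250,340:420],None,fx=3.3,fy=4.14);cv2.imwrite('pics/w15z.png',np.hstack([z,y]))
"
```

```text
t 29.5 pos [0.4973 0.2993 0.1722] w 0.0451 F [ 0.5 -0.1 -1.5] | turn first [0.0001 0.0002 0.0013] then shift cm (new axes) [ 0.   -0.08  0.77]
```

View pics/w15z.png

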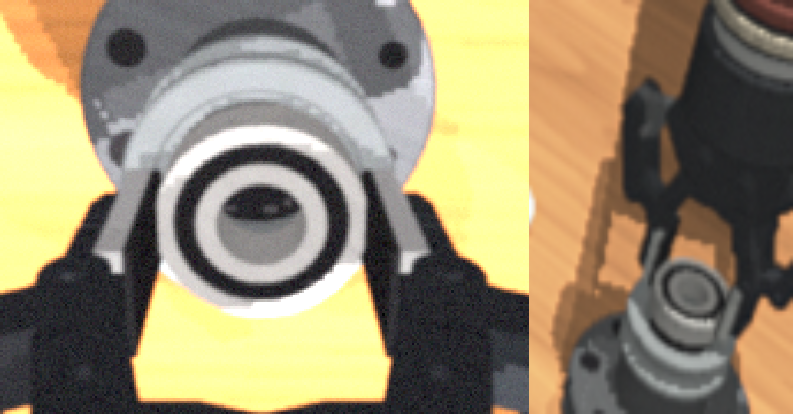

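Request:
jog_arm(
  increments=[
    [[0,-0.08,0.2],[0,0,0]],
    [[0,0,0.2],[0,0,0]],
    [[0,0,0.1],[0,0,0]],
    [[0,0,0],[0,0,0]],
    [[0,0,0],[0,0,0]],
    [[0,0,0],[0,0,0]],
  ],
)

```text
time: 30.2
position: [0.4973, 0.2985, 0.1671]
eef_rot: [[-1.0, -0.001, 0.0], [-0.001, 1.0, 0.0], [-0.0, 0.0, -1.0]]
ft_force: [0.3, 0.3, -1.2]
gripper_width: 0.0453
```

Request:
jog_arm(
  increments=[
    [[0,0,0.1],[0,0,0]],
    [[0,0,0.08],[0,0,0]],
    [[0,0,0],[0,0,0]],
    [[0,0,0],[0,0,0]],
  ],
)

```text
time: 30.6
position: [0.4973, 0.2984, 0.1652]
eef_rot: [[-1.0, -0.001, -0.0], [-0.001, 1.0, -0.0], [0.0, -0.0, -1.0]]
ft_force: [-0.9, -1.0, -2.1]
gripper_width: 0.0453
```

The bearing is below rim level with no contact force, so it is entering the recess. I continue down in small steps.

Request:
jog_arm(
  increments=[
    [[0,0,0.04],[0,0,0]],
    [[0,0,0.03],[0,0,0]],
    [[0,0,0],[0,0,0]],
    [[0,0,0],[0,0,0]],
  ],
)

```text
time: 31.0
position: [0.4973, 0.2985, 0.1646]
eef_rot: [[-1.0, -0.001, 0.0], [-0.001, 1.0, 0.0], [-0.0, 0.0, -1.0]]
ft_force: [0.4, 0.9, -0.7]
gripper_width: 0.0456
```

Request:
jog_arm(
  increments=[
    [[0,0,0.03],[0,0,0]],
    [[0,0,0.02],[0,0,0]],
    [[0,0,0],[0,0,0]],
    [[0,0,0],[0,0,0]],
  ],
)

```text
time: 31.4
position: [0.4974, 0.2985, 0.1646]
eef_rot: [[-1.0, -0.001, 0.0], [-0.001, 1.0, 0.0], [-0.0, 0.0, -1.0]]
ft_force: [-2.4, -1.0, 4.0]
gripper_width: 0.0449
```

Request:
jog_arm(
  increments=[
    [[0,0,0],[0,0,0]],
    [[0,0,0],[0,0,0]],
    [[0,0,0],[0,0,0]],
    [[0,0,0],[0,0,0]],
    [[0,0,0],[0,0,0]],
    [[0,0,0],[0,0,0]],
    [[0,0,0],[0,0,0]],
    [[0,0,0],[0,0,0]],
  ],
  gripper=0,
)

```text
time: 32.2
position: [0.4973, 0.2985, 0.1641]
eef_rot: [[-1.0, -0.001, 0.0], [-0.001, 1.0, 0.0], [-0.0, 0.0, -1.0]]
ft_force: [0.6, 0.4, -0.1]
gripper_width: 0.0854
```

Request:
jog_arm(
  increments=[
    [[0,0,-1],[0,0,0]],
    [[0,0,-2],[0,0,0]],
    [[0,0,-2],[0,0,0]],
    [[0,0,-2],[0,0,0]],
    [[0,0,-2],[0,0,0]],
    [[0,0,-2],[0,0,0]],
    [[0,0,-1],[0,0,0]],
    [[0,0,0],[0,0,0]],
    [[0,0,0],[0,0,0]],
    [[0,0,0],[0,0,0]],
  ],
)

```text
time: 33.2
position: [0.4967, 0.2982, 0.2825]
eef_rot: [[-1.0, -0.001, -0.002], [-0.001, 1.0, -0.001], [0.002, -0.001, -1.0]]
ft_force: [-0.1, 0.4, 0.1]
gripper_width: 0.0851
```

```bash
python3 -c "
from h import *
plan(.585,.0083,.196)
s,im=snap('wrist','w16.png');snap('scene','s16.png')
a=cv2.imread('pics/w16.png');b=cv2.imread('pics/s16.png')
z=cv2.resize(np.clip(a[120:260,175:330].astype(int)*1.6,0,255).astype(np.uint8),None,fx=3.2,fy=3.2,interpolation=cv2.INTER_NEAREST)
y=cv2.resize(b[170:290,330:430],(280,z.shape[0]));cv2.imwrite('pics/w16z.png',np.hstack([z,y]))
"
```

```text
t 33.2 pos [0.4967 0.2982 0.2825] w 0.0851 F [-0.1  0.4  0.1] | turn first [-0.001  -0.0022  0.0012] then shift cm (new axes) [ -8.83 -28.99   8.65]
```

View pics/w16z.png

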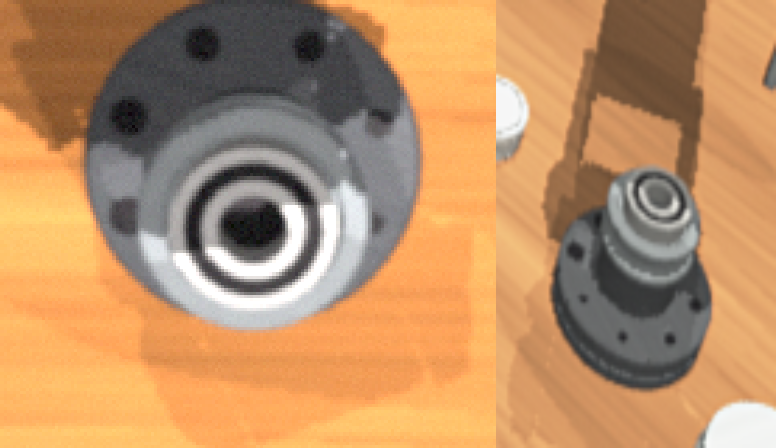

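The bearing sits level in the recess, with an even rim of pulley around it. Next is the middle disc.

```bash
python3 - <<'E'
from h import *
s=env.sense();c=cam('wrist',s)
f=lambda u,v:(175+u/3.2-.4,120+v/3.2-.4)
print('bearing',cen(c,f(166,226),f(338,226),f(253,310),.103),'pulley',cen(c,f(138,215),f(370,215),f(254,330),.092))
E
```

```text
bearing (np.float64(0.498), np.float64(0.2978), np.float64(0.0238)) pulley (np.float64(0.4992), np.float64(0.2983), np.float64(0.0335))
```

Request:
jog_arm(
  increments=[
    [[-0.6,-2,0],[0,0,0]],
    [[-0.6,-2,0],[0,0,0]],
    [[-0.6,-2,0],[0,0,0]],
    [[-0.6,-2,0.4],[0,0,0]],
    [[-0.6,-2,0.8],[0,0,0]],
    [[-0.6,-2,0.8],[0,0,0]],
    [[-0.6,-2,0.8],[0,0,0]],
    [[-0.6,-2,0.8],[0,0,0]],
    [[-0.6,-2,0.8],[0,0,0]],
    [[-0.6,-2,0.8],[0,0,0]],
    [[-0.6,-2,0.8],[0,0,0]],
    [[-0.6,-2,0.8],[0,0,0]],
    [[-0.6,-2,0.8],[0,0,0]],
    [[-0.6,-2,0.8],[0,0,0]],
    [[-0.4,-1,0],[0,-0.002,0.001]],
    [[0,0,0],[0,0,0]],
    [[0,0,0],[0,0,0]],
    [[0,0,0],[0,0,0]],
  ],
)

```text
time: 35.1
position: [0.5857, 0.0094, 0.2005]
eef_rot: [[-1.0, -0.001, 0.003], [-0.001, 1.0, 0.0], [-0.003, 0.0, -1.0]]
ft_force: [-0.3, 0.1, 0.4]
gripper_width: 0.0854
```

```bash
python3 -c "
from h import *
plan(.585,.0083,.196)
s,im=snap('wrist','w17.png')
a=cv2.imread('pics/w17.png')
z=cv2.resize(np.clip(a[120:260,175:330].astype(int)*1.5,0,255).astype(np.uint8),None,fx=4,fy=4,interpolation=cv2.INTER_NEAREST)
cv2.imwrite('pics/w17z.png',z)
"
```

```text
t 35.1 pos [0.5857 0.0094 0.2005] w 0.0854 F [-0.3  0.1  0.4] | turn first [0.0003 0.0027 0.0011] then shift cm (new axes) [ 0.07 -0.11  0.45]
```

View pics/w17.png

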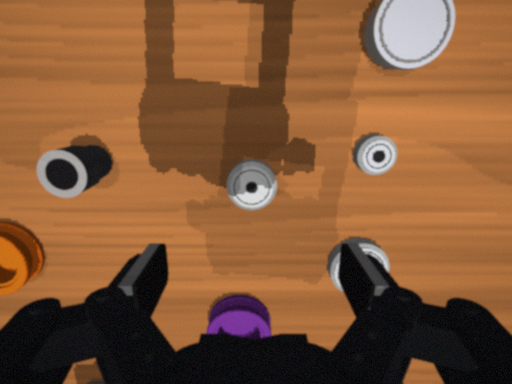

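View pics/w17z.png

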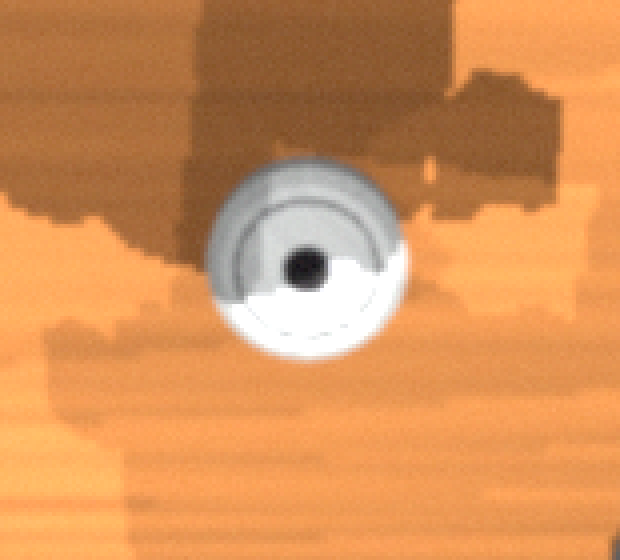

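```bash
python3 - <<'E'
from h import *
s=env.sense();c=cam('wrist',s)
f=lambda u,v:(175+u/4-.4,120+v/4-.4)
print(cen(c,f(207,262),f(408,262),f(307,360),.0125),ray(c,f(306,269),.016))
ct=cam('top');cs=cam('scene')
pt=(464/2.5+70-.3,216/2.5+120-.3);ps=(305/2.9+155-.3,164/2.9+145-.3)
print(ray(ct,pt,.016),ray(cs,ps,.016),tri([(c,f(306,269)),(ct,pt),(cs,ps)]))
E
```

```text
(np.float64(0.5852), np.float64(0.0074), np.float64(0.0229)) [[0.58488575 0.00710037 0.016     ]]
[[0.58618712 0.00987045 0.016     ]] [[0.58724323 0.00958142 0.016     ]] [0.5859895  0.0084604  0.01428176]
```

Request:
jog_arm(
  increments=[
    [[0.15,-0.15,1.5],[0,0.002,0]],
    [[0,0,2],[0,0,0]],
    [[0,0,2],[0,0,0]],
    [[0,0,2],[0,0,0]],
    [[0,0,2],[0,0,0]],
    [[0,0,1.6],[0,0,0]],
    [[0,0,0],[0,0,0]],
    [[0,0,0],[0,0,0]],
    [[0,0,0],[0,0,0]],
  ],
)

```text
time: 36.05
position: [0.585, 0.0071, 0.0903]
eef_rot: [[-1.0, -0.0, 0.002], [-0.0, 1.0, -0.0], [-0.002, -0.0, -1.0]]
ft_force: [0.1, -0.1, 0.1]
gripper_width: 0.0851
```

```bash
python3 -c "
from h import *
plan(.584,.0083,.076)
s,im=snap('wrist','w18.png')
a=cv2.imread('pics/w18.png')
z=cv2.resize(np.clip(a[180:340,120:390].astype(int)*1.5,0,255).astype(np.uint8),None,fx=2.9,fy=2.9,interpolation=cv2.INTER_NEAREST);cv2.imwrite('pics/w18z.png',z)
"
```

```text
t 36.05 pos [0.585  0.0071 0.0903] w 0.0851 F [ 0.1 -0.1  0.1] | turn first [-0.0003  0.0022  0.0004] then shift cm (new axes) [0.1  0.12 1.43]
```

View pics/w18z.png

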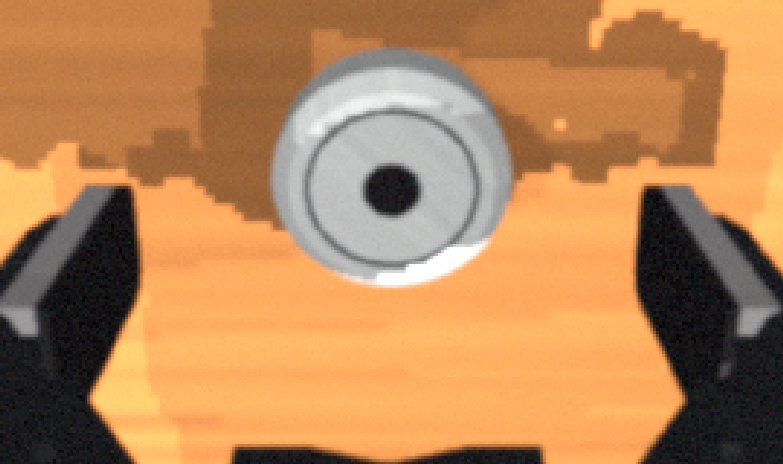

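```bash
python3 - <<'E'
from h import *
s=env.sense();c=cam('wrist',s);print(s['position'])
f=lambda u,v:(120+u/2.9-.4,180+v/2.9-.4)
print(ray(c,[f(391.5,190),f(391.5,186)],.016), cen(c,f(272,175),f(513,175),f(392,288),.0125))
W=ray(c,[f(392,109),f(392,266)],.016);print(W.mean(0))
E
```

```text
[0.58507605 0.00698319 0.09047915]
[[0.58532975 0.0071763  0.016     ]
 [0.58449891 0.0071751  0.016     ]] (np.float64(0.5858), np.float64(0.0074), np.float64(0.023))
[0.5853031  0.00727005 0.016     ]
```

Request:
jog_arm(
  increments=[
    [[0,0.02,0.7],[0,0.002,0]],
    [[0,0,0.85],[0,0,0]],
    [[0,0,0],[0,0,0]],
    [[0,0,0],[0,0,0]],
    [[0,0,0],[0,0,0]],
  ],
)

```text
time: 36.6
position: [0.5842, 0.0072, 0.0736]
eef_rot: [[-1.0, -0.0, -0.002], [-0.0, 1.0, 0.0], [0.002, 0.0, -1.0]]
ft_force: [0.2, -0.2, 0.1]
gripper_width: 0.0853
```

Request:
jog_arm(
  increments=[
    [[0,0,0],[0,0,0]],
    [[0,0,0],[0,0,0]],
    [[0,0,0],[0,0,0]],
    [[0,0,0],[0,0,0]],
    [[0,0,0],[0,0,0]],
    [[0,0,0],[0,0,0]],
    [[0,0,0],[0,0,0]],
    [[0,0,0],[0,0,0]],
    [[0,0,0],[0,0,0]],
    [[0,0,0],[0,0,0]],
  ],
  gripper=255,
  force=30,
)

```text
time: 37.6
position: [0.5845, 0.0072, 0.0741]
eef_rot: [[-1.0, -0.0, -0.001], [-0.0, 1.0, -0.0], [0.001, -0.0, -1.0]]
ft_force: [-0.6, 0.4, 6.7]
gripper_width: 0.0445
```

```bash
python3 -c "
from h import *
plan(.4973,.2985,.2)
s,im=snap('wrist','w19.png')
a=cv2.imread('pics/w19.png')
z=cv2.resize(np.clip(a[180:340,120:390].astype(int)*1.5,0,255).astype(np.uint8),None,fx=2.9,fy=2.9,interpolation=cv2.INTER_NEAREST);cv2.imwrite('pics/w19z.png',z)
"
```

```text
t 37.6 pos [0.5845 0.0072 0.0741] w 0.0445 F [-0.6  0.4  6.7] | turn first [-0.0001 -0.0013  0.0002] then shift cm (new axes) [  8.72  29.13 -12.59]
```

View pics/w19z.png

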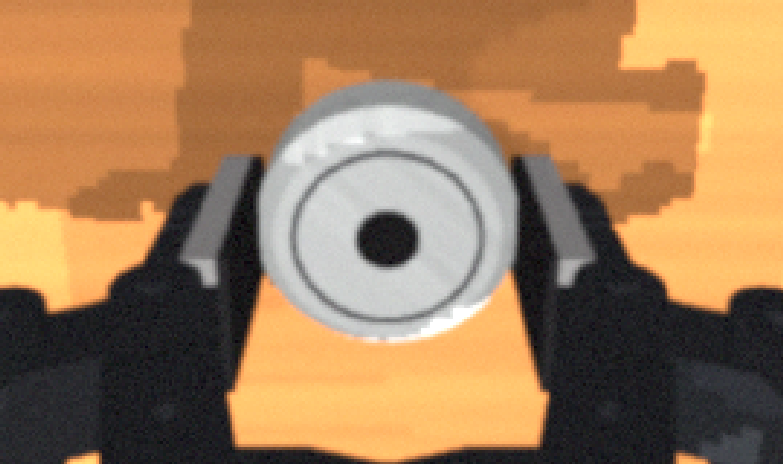

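```bash
python3 - <<'E'
from h import *
s=env.sense();c=cam('wrist',s);print(s['position'])
f=lambda u,v:(120+u/2.9-.4,180+v/2.9-.4)
W=ray(c,[f(387,150),f(387,322)],.016);print(ray(c,f(387,240),.016),W.mean(0),cen(c,f(258,215),f(518,215),f(387,342),.0125))
E
```

```text
[0.58449376 0.00723356 0.07415864]
[[0.5854459  0.00659247 0.016     ]] [0.58522779 0.00659251 0.016     ] (np.float64(0.586), np.float64(0.0068), np.float64(0.0224))
```

Request:
jog_arm(
  increments=[
    [[0,0,-0.5],[0,0,0]],
    [[0,0,-1.5],[0,0,0]],
    [[0,0,-2.5],[0,0,0]],
    [[0,0,-2.5],[0,0,0]],
    [[0.4,1,-2.5],[0,0,0]],
    [[0.6,2,-2],[0,0,0]],
    [[0.6,2,-1],[0,0,0]],
    [[0.6,2,0],[0,0,0]],
    [[0.6,2,0],[0,0,0]],
    [[0.6,2,0],[0,0,0]],
    [[0.6,2,0],[0,0,0]],
    [[0.6,2,0],[0,0,0]],
    [[0.6,2,0],[0,0,0]],
    [[0.6,2,0],[0,0,0]],
    [[0.6,2,0],[0,0,0]],
    [[0.6,2,0],[0,0,0]],
    [[0.6,2,0],[0,0,0]],
    [[0.6,2,0],[0,0,0]],
    [[0.5,2,0],[0,0,0]],
    [[0,2,0],[0,0,0]],
  ],
)

```text
time: 39.65
position: [0.4966, 0.318, 0.1993]
eef_rot: [[-1.0, -0.001, -0.002], [-0.001, 1.0, 0.0], [0.002, 0.0, -1.0]]
ft_force: [0.3, 0.2, -0.6]
gripper_width: 0.0444
```

Request:
jog_arm(
  increments=[
    [[0,0,0],[0,0,0]],
    [[0,0,0],[0,0,0]],
    [[0,0,0],[0,0,0]],
    [[0,0,0],[0,0,0]],
  ],
)

```text
time: 40.05
position: [0.4974, 0.3165, 0.1988]
eef_rot: [[-1.0, 0.001, -0.002], [0.001, 1.0, -0.0], [0.002, -0.0, -1.0]]
ft_force: [-0.8, -0.1, -0.7]
gripper_width: 0.0444
```

```bash
python3 -c "
from h import *
plan(.4973,.2985,.177)"
```

```text
t 40.05 pos [0.4974 0.3165 0.1988] w 0.0444 F [-0.8 -0.1 -0.7] | turn first [-0.0003 -0.002  -0.0007] then shift cm (new axes) [ 0.01 -1.8   2.18]
```

Request:
jog_arm(
  increments=[
    [[0.08,-1.0,0],[0,-0.002,-0.001]],
    [[0,-0.8,0.3],[0,0,0]],
    [[0,0,0.6],[0,0,0]],
    [[0,0,0.4],[0,0,0]],
    [[0,0,0.2],[0,0,0]],
    [[0,0,0],[0,0,0]],
    [[0,0,0],[0,0,0]],
    [[0,0,0],[0,0,0]],
    [[0,0,0],[0,0,0]],
  ],
)

```text
time: 40.95
position: [0.4966, 0.2994, 0.184]
eef_rot: [[-1.0, -0.001, 0.001], [-0.001, 1.0, 0.0], [-0.001, 0.0, -1.0]]
ft_force: [0.3, -0.5, -0.9]
gripper_width: 0.0442
```

```bash
python3 -c "
from h import *
plan(.4966,.2985,.1772)
s,im=snap('wrist','w20.png');snap('scene','s20.png')
a=cv2.imread('pics/w20.png');b=cv2.imread('pics/s20.png')
z=cv2.resize(np.clip(a[160:340,140:370].astype(int)*1.6,0,255).astype(np.uint8),None,fx=2.3,fy=2.3,interpolation=cv2.INTER_NEAREST);
y=cv2.resize(b[150:250,340:420],None,fx=3.3,fy=4.14);cv2.imwrite('pics/w20z.png',np.hstack([z,y]))
"
```

```text
t 40.95 pos [0.4966 0.2994 0.184 ] w 0.0442 F [ 0.3 -0.5 -0.9] | turn first [0.0002 0.0006 0.0015] then shift cm (new axes) [ 0.   -0.09  0.68]
```

View pics/w20z.png

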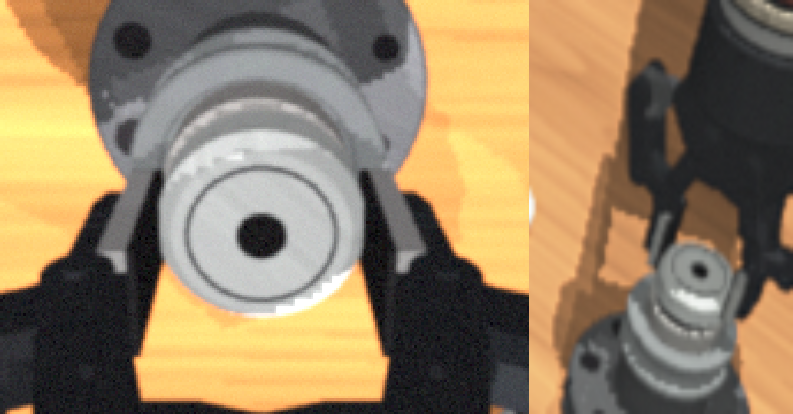

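The disc hangs level about 7 mm above the bearing and is aligned with it in both views. I lower it.

Request:
jog_arm(
  increments=[
    [[0,-0.08,0.2],[0,0,0]],
    [[0,0,0.2],[0,0,0]],
    [[0,0,0.12],[0,0,0]],
    [[0,0,0.08],[0,0,0]],
    [[0,0,0],[0,0,0]],
    [[0,0,0],[0,0,0]],
    [[0,0,0],[0,0,0]],
  ],
)

```text
time: 41.75
position: [0.4966, 0.2985, 0.1778]
eef_rot: [[-1.0, -0.001, 0.0], [-0.001, 1.0, 0.0], [-0.0, 0.0, -1.0]]
ft_force: [0.9, -0.2, -0.8]
gripper_width: 0.0444
```

Request:
jog_arm(
  increments=[
    [[0,0,0.04],[0,0,0]],
    [[0,0,0.03],[0,0,0]],
    [[0,0,0],[0,0,0]],
    [[0,0,0],[0,0,0]],
  ],
)

```text
time: 42.15
position: [0.4966, 0.2985, 0.1772]
eef_rot: [[-1.0, -0.001, 0.0], [-0.001, 1.0, 0.0], [-0.0, 0.0, -1.0]]
ft_force: [-0.4, -0.4, -0.6]
gripper_width: 0.0439
```

Request:
jog_arm(
  increments=[
    [[0,0,0.03],[0,0,0]],
    [[0,0,0.02],[0,0,0]],
    [[0,0,0],[0,0,0]],
    [[0,0,0],[0,0,0]],
  ],
)

```text
time: 42.55
position: [0.4967, 0.2985, 0.1771]
eef_rot: [[-1.0, -0.001, 0.0], [-0.001, 1.0, 0.0], [-0.0, 0.0, -1.0]]
ft_force: [-2.2, -1.3, 4.4]
gripper_width: 0.0441
```

Contact came at the predicted height, so I release and retreat.

Request:
jog_arm(
  increments=[
    [[0,0,0],[0,0,0]],
    [[0,0,0],[0,0,0]],
    [[0,0,0],[0,0,0]],
    [[0,0,0],[0,0,0]],
    [[0,0,0],[0,0,0]],
    [[0,0,0],[0,0,0]],
    [[0,0,0],[0,0,0]],
    [[0,0,0],[0,0,0]],
  ],
  gripper=0,
)

```text
time: 43.35
position: [0.4965, 0.2984, 0.1765]
eef_rot: [[-1.0, -0.001, 0.0], [-0.001, 1.0, -0.0], [-0.0, -0.0, -1.0]]
ft_force: [0.4, 1.0, 0.0]
gripper_width: 0.0855
```

Request:
jog_arm(
  increments=[
    [[0,0,-1],[0,0,0]],
    [[0,0,-2],[0,0,0]],
    [[0,0,-2],[0,0,0]],
    [[0,0,-2],[0,0,0]],
    [[0,0,-2],[0,0,0]],
    [[0,0,-2],[0,0,0]],
    [[0,0,-1],[0,0,0]],
    [[0,0,0],[0,0,0]],
    [[0,0,0],[0,0,0]],
    [[0,0,0],[0,0,0]],
  ],
)

```text
time: 44.35
position: [0.496, 0.2982, 0.295]
eef_rot: [[-1.0, -0.001, -0.002], [-0.001, 1.0, -0.001], [0.002, -0.001, -1.0]]
ft_force: [-0.8, 0.2, -0.1]
gripper_width: 0.0854
```

```bash
python3 -c "
from h import *
plan(.4973,.2985,.2)
s,im=snap('wrist','w21.png');snap('scene','s21.png')
a=cv2.imread('pics/w21.png');b=cv2.imread('pics/s21.png')
z=cv2.resize(np.clip(a[120:260,175:330].astype(int)*1.6,0,255).astype(np.uint8),None,fx=3.2,fy=3.2,interpolation=cv2.INTER_NEAREST)
y=cv2.resize(b[170:290,330:430],(280,z.shape[0]));cv2.imwrite('pics/w21z.png',np.hstack([z,y]))
"
```

```text
t 44.35 pos [0.496  0.2982 0.295 ] w 0.0854 F [-0.8  0.2 -0.1] | turn first [-0.001  -0.0022  0.0012] then shift cm (new axes) [-0.13  0.03  9.5 ]
```

View pics/w21z.png

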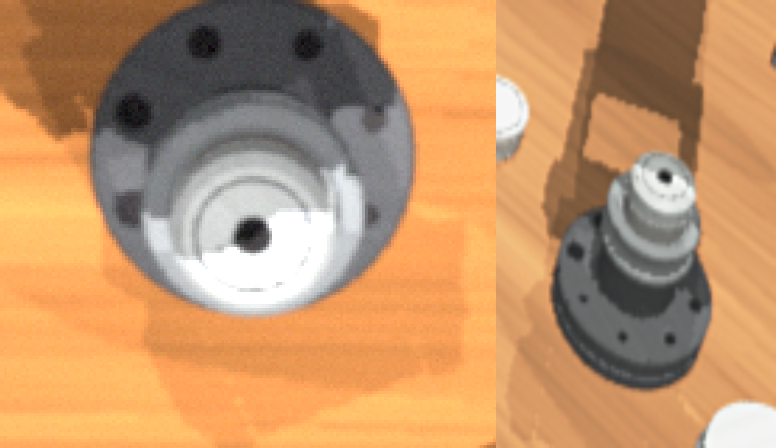

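View pics/s21.png

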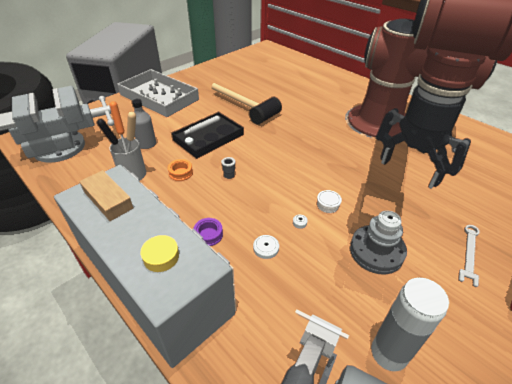

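The stack is complete and upright, with the gripper clear. The other discs, the socket and the tin are still at their original pixels. One numeric check, then I hand in.

```bash
python3 - <<'E'
from h import *
s=env.sense();c=cam('wrist',s);cs=cam('scene')
f=lambda u,v:(175+u/3.2-.4,120+v/3.2-.4)
h=f(253,234);g=(330+168/2.8-.4,170+177/3.733-.4)
print(ray(c,h,.119),ray(cs,g,.119),tri([(c,h),(cs,g)]),'pulley',cen(c,f(143,205),f(365,205),f(254,316),.092))
env.job_done();print('handed in',env.sense()['time'])
E
```

```text
[[0.49736493 0.29803406 0.119     ]] [[0.49927804 0.29805619 0.119     ]] [0.49783936 0.29784164 0.11761404] pulley (np.float64(0.499), np.float64(0.2984), np.float64(0.0334))
the job is handed in; nothing more can be done
the job is handed in; nothing more can be done
```

The stack is built on the bench block in the order you gave: support ring, pulley, bearing in the recess, then the 46 mm driver disc on top. Each piece was lowered until light contact and then released. I handed the job in at about 44 s of the 106 s allowed.

**Seating:** Every piece made contact at the height predicted from the one below it. The bearing went 3 mm down into the recess, and the contact readings I took were 2–5 N.

**Centring:** The wrist camera puts the disc's hole at (0.4974, 0.2980) m. The block's hole measured about (0.4977, 0.2980), so the two agree to within about 1 mm. Triangulating from two views, the top of the disc is at 117.6 mm; it should be 119 mm.

**Disagreements:**
- The scene camera reads the disc about 2 mm further out in x, at 0.4993.
- One wrist-camera edge fit put the pulley about 1.5 mm further out in x, at 0.499. An earlier one gave 0.4974.
- I took both as camera calibration error, because the last pictures show the stack level and concentric. I have no independent check of that.

**Left alone:** In the last scene picture the other two discs, the socket, the tin and the look-alikes are where they were, judged by eye.

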